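Make up the carving tray and the printing tray

TASK

Make up the two trays for the linocut class: the tray with the upright post gets the carving kit, that is the split collar with the blades, turned so that its gap fits over the fin of the post and it drops fully home, and beside it the gouge and the sharpening stone. The plain tray gets the printing kit: the low wide tin and the baren. Everything lies flat on the floor of its tray, right way up, nothing stacked or leaning on a wall; set things down, do not drop them, and leave the tall narrow tin standing where it is.

Things in the scene. Friction and masses are not known exactly. Their poses are not given: they have to be found in the camera images.
- carving_tray: The tray with a steel post, fixed, plywood, 250 (x) by 160 (y) by 20 mm, walls 5, inner floor 6 mm above the bench. Origin: centre of underside. Post: round, 20 mm across, at tray x = +80, y = 0; blunt cone top from 30 to 38 mm above the bench. A fin 9 mm thick joins it on its +x side, reaching 22 mm from the post's axis along the tray's +x; fin top 22 mm above the bench.
- printing_tray: Tray for the printing kit, fixed to the bench, the same plywood tray without a post: 250 (x) by 160 (y) by 20 mm, walls 5 mm, inner floor 6 mm above the bench. Origin: centre of its underside, z up.
- collar: Wooden split collar (C-shaped) with five steel blade shanks standing 8 mm out of its top; 52 mm across, 22 high, bore 28, a gap 15 mm wide right through its wall on its own +x side. Origin: axis at the underside. Grip its flats at +y and -y (52 mm). Fits the post with its +x along the tray's +x, 3 mm clear each side of the fin, 4 mm round the post; else it stops on the fin, 16 mm high.
- gouge: Palm gouge lying down: octagonal light wooden handle 26 mm across flats, 60 long, brass ferrule, thin steel blade towards its +x; 102 mm in all. Origin: on the tool's axis, halfway along, 13 mm above what it lies on. Grip the handle's middle (centre of mass), 21 mm from the origin towards -x. It may lie on any flat and point either way.
- gouge_tip (a point): The end of the gouge's blade, on the tool's axis, 51 mm from the gouge's origin along its +x.
- stone: Grey sharpening stone, a plain bar 70 (its x) by 28 (its y) by 16 mm high. Origin: centre of its underside.
- low_tin: Low wide round ink tin, bare metal, 60 mm across, 32 mm high, upright. Origin: centre of its underside. Solid lid, closed.
- tall_tin: Tall narrow round tin of the same bare metal, 40 mm across, 75 mm high, upright. Not part of either kit: it stays where it is. Origin: centre of its underside.
- baren: Baren (hand rubbing pad): black disc 80 mm across and 12 mm thick, pad down, with a wooden grip bar on top, 60 mm long (its x), 18 mm wide (its y), from 12 to 34 mm above the underside. Grip it by the bar. Origin: centre of its underside.

How it is judged:
At the end, for the whole second after the job is handed in: Collar down over the carving tray's post (6 mm, gap along the fin); gouge and stone flat inside that tray; low tin and baren flat, upright, inside the other (undersides within 4 mm of the floor, tilt under 0.1 rad); tall tin upright within 30 mm of its place; all released and at rest (x of collar in the frame of carving_tray between 0.074 and 0.086 m and y of collar in the frame of carving_tray between -0.006 and 0.006 m and z of collar in the frame of carving_tray between 0.002 and 0.01 m and angle between each of collar, stone, low_tin, baren's own z axis and vertical below 0.1 rad and angle between the x axis of collar and the x axis of carving_tray, either way round below 0.3 rad and x of stone in the frame of carving_tray between -0.12 and 0.12 m and y of stone in the frame of carving_tray between -0.075 and 0.075 m and z of stone in the frame of carving_tray between 0.002 and 0.01 m and x of low_tin in the frame of printing_tray between -0.12 and 0.12 m and y of low_tin in the frame of printing_tray between -0.075 and 0.075 m and z of low_tin in the frame of printing_tray between 0.002 and 0.01 m and x of baren in the frame of printing_tray between -0.12 and 0.12 m and y of baren in the frame of printing_tray between -0.075 and 0.075 m and z of baren in the frame of printing_tray between 0.002 and 0.01 m and x of gouge in the frame of carving_tray between -0.12 and 0.12 m and y of gouge in the frame of carving_tray between -0.075 and 0.075 m and z of gouge in the frame of carving_tray between 0.009 and 0.028 m and x of gouge_tip in the frame of carving_tray between -0.12 and 0.12 m and y of gouge_tip in the frame of carving_tray between -0.075 and 0.075 m and z of gouge_tip in the frame of carving_tray between 0.009 and 0.028 m and z of gouge in the frame of carving_tray between 0.014 and 0.025 m and linear speed of each of collar, gouge, stone, low_tin, baren below 0.02 m/s and contact force between each of collar, gouge, stone, low_tin, baren and the fingers below 0.1 N and distance of tall_tin from where it was at the start of the episode below 0.03 m and angle between tall_tin's own z axis and vertical below 0.15 rad); the robot touches nothing.
It fails at once if a thing of the kits is dropped or flung (faster than 0.7 m/s, a fall of about 25 mm, with no finger on it) ((linear speed of collar above 0.7 m/s and contact force between collar and the fingers below 0.05 N) or (linear speed of gouge above 0.7 m/s and contact force between gouge and the fingers below 0.05 N) or (linear speed of stone above 0.7 m/s and contact force between stone and the fingers below 0.05 N) or (linear speed of low_tin above 0.7 m/s and contact force between low_tin and the fingers below 0.05 N) or (linear speed of baren above 0.7 m/s and contact force between baren and the fingers below 0.05 N)).
It fails at once if the tall tin is knocked over or carried off (angle between tall_tin's own z axis and vertical above 0.5 rad or distance of tall_tin from where it was at the start of the episode above 0.05 m).
It also fails if it takes over 131 s, if anything falls off the work surface, if the arm or the gripper's body presses on something with over 40 N, if the wrist force passes 120 N, or if a joint passes its speed limit or range.

ROBOT

A 7-joint arm with a two-finger parallel gripper is mounted at the origin on the work surface. World frame = base frame: x ahead of the robot, y to its left, z up, the work surface at z = 0. Lengths are in m, angles in rad, forces in N, time in s.
With the tool pointing down it reaches from about 0.35 to 0.9 m from the base axis. Payload 8.1 kg.
Tool frame: the origin (TCP) lies at the very end of the fingers, on their centre line; the grasp point (between the pads) lies 19 mm behind it; z points along the fingers, y is the direction in which the jaws open and shut (so a half turn about z gives the same grasp; the last joint's range is limited). The gripper opens to 92 mm and grips with 3 to 60 N. Pads are 19 mm wide; open, the fingers measure 130 mm over their backs; the gripper's body (75 mm by 190 mm) begins 47 mm behind the grasp point.
Start: joints at [1.034, 0.434, 0.025, 1.573, -0.012, 1.134, -0.075], TCP at [0.263, -0.567, 0.227] pointing down, gripper open.
Joint ranges: [-2.62, 2.62], [-0.44, 2.09], [-1.27, 1.32], [0.08, 2.57], [-1.32, 4.46], [0.12, 2], [-2.74, 2.74]. Speed limits (rad/s): [2.22, 2.22, 3.01, 3.01, 3.14, 3.14, 3.14].

INTERFACE

Orientations are given as a rotation vector (axis times angle).
In Python, from cell import observe, get_image, sign_off gives the robot as it stands.
- The arm moves only by the tool arm_command, never from a script. Its argument "deltas" is a list of rows, each an object with "xyz": the shift along the tool's x, y, z in cm, a list of three; "turn": the turn about the tool's z in degrees; "jaw": the closure in counts, from 0 (fully open) to 255 (shut). A call has 1 to 5 rows; each row is the pose to reach, as a shift and turn from the pose measured when the call began, along the tool's axes at that moment; what a row does not reach only later rows make up. A row lasts 1/12 s, in which the tool goes at most 41.7 mm and 7.16 degrees, less where a joint would pass 70% of its speed; a pose out of reach is approached as far as the arm can. A call with a gripper value outside its range is refused whole. The fingers move at their own pace and stop on an object; "force" is the grip in N (left out, the last holds). Time passes only in rows, so rows that repeat a pose let the fingers close. It gives the time, the measured TCP pose, the force and the opening at its end, in the units of the state.
- observe(): the state, without advancing time (a new reading comes with each control period).
- get_image(name): name is "scene" or "top"; returns a dict with "frame" (400x640x3 uint8, red, green, blue), "depth" (400x640 float32, m along the optical axis (not along the pixel's ray), 0 where there is no reading), "camera_matrix" (3x3 intrinsics, pixels), "cam_to_world" (4x4, takes a point from camera to world coordinates). Camera axes: x right, y up, looking along -z (the intrinsics and any distortion apply to the point x, -y, -z); pixel columns grow to the right and rows downward; lengths in m; the calibration is good to about 2 mm. A picture is of the moment at which its call begins.
- sign_off(): hands the job in, once; it reports no verdict.
The state is a dict: "clock": time; "joints": joint angles; "dq": joint speeds; "joint_efforts": joint torques, N m; "position": TCP position; "ee_rot": TCP orientation; "force": force on the tool from outside, world axes, zero at the start; "ft_torque": the same for the moment, N m; "width": opening from 0.0 (shut) to 1.0 (fully open).
Only numpy, scipy, OpenCV 4.12 (cv2) and the standard library are available. Lean on these libraries where they do the work, as an engineer would, in place of code of your own. Each camera call takes 0.05 s, during which the arm holds its last target.

## Working session

There is one attempt and no reset: what is moved stays moved. The work goes in short steps, Python scripts to look and compute and a tool call to move; the robot and the scene stay as the last step left them, time stands still between calls to the robot, and variables do not carry over. Pictures are saved under pics/ and viewed, and the job is handed in when it is done.

Besides the shell and the picture viewer there is one more tool, called after "Call:" as name(argument=value, ...), one argument or row to a line, values as JSON. arm_command: Moves the arm, as the interface text tells. Its arguments: {"type":"object","properties":{"deltas":{"type":"array","items":{"type":"object","properties":{"xyz":{"type":"array","items":{"type":"number"}},"turn":{"type":"number"},"jaw":{"type":"number"}}}},"force":{"type":"number"}},"required":["deltas"]}

```bash
mkdir -p pics; ls
python3 - <<'E'
from cell import observe,get_image
import cv2
s=observe();print(s)
for n in("scene","top"):
    g=get_image(n);cv2.imwrite(f"pics/{n}0.png",g["frame"][:,:,::-1]);print(n,g["camera_matrix"],g["cam_to_world"])
E
```

```text
pics
{'clock': 0.0, 'joints': array([ 1.0344174 ,  0.4351911 ,  0.0249475 ,  1.57411522, -0.01160274,
        1.13399234, -0.07508379]), 'dq': array([-0.00113534,  0.00044022, -0.00096953,  0.00143267, -0.00100663,
        0.00117166, -0.00058325]), 'joint_efforts': array([ 1.66300595e-05, -6.67843151e+01,  9.84469391e-01, -3.14454782e+01,
       -6.05130591e-02,  4.30978637e-02,  2.01668959e-04]), 'position': array([ 0.26243215, -0.56666072,  0.22595747]), 'ee_rot': array([-3.06654369e+00, -6.75678881e-01,  7.21920201e-04]), 'force': array([-0.41006179,  0.1566096 ,  0.45141295]), 'ft_torque': array([ 0.01449471, -0.04354644,  0.00760976]), 'width': 1.0000103974635153}
scene [[403.70065329   0.         312.21021286]
 [  0.         403.70065329 201.85850683]
 [  0.           0.           1.        ]] [[ 0.68450133 -0.41589325  0.59874096  1.02022174]
 [ 0.72887108  0.40655074 -0.55087515 -0.44026475]
 [-0.01431332  0.81347975  0.58141709  0.49281017]
 [ 0.          0.          0.          1.        ]]
top [[365.77730065   0.         320.49668574]
 [  0.         365.77730065 201.93908765]
 [  0.           0.           1.        ]] [[-0.01486165  0.97964019 -0.20021046  0.37611498]
 [-0.99987854 -0.01550039 -0.00162307  0.00633063]
 [-0.00469336  0.20016202  0.97975157  0.93089107]
 [ 0.          0.          0.          1.        ]]
```

View pics/scene0.png

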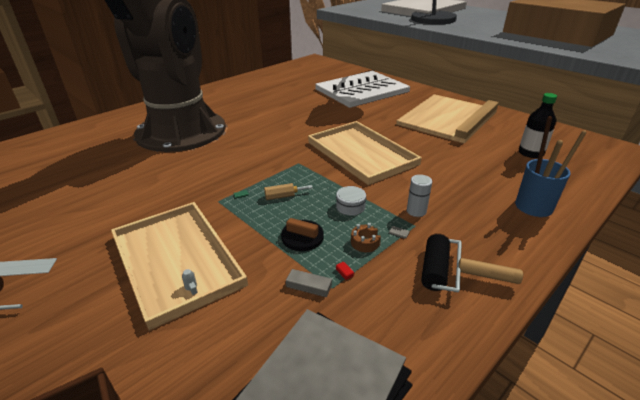

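View pics/top0.png

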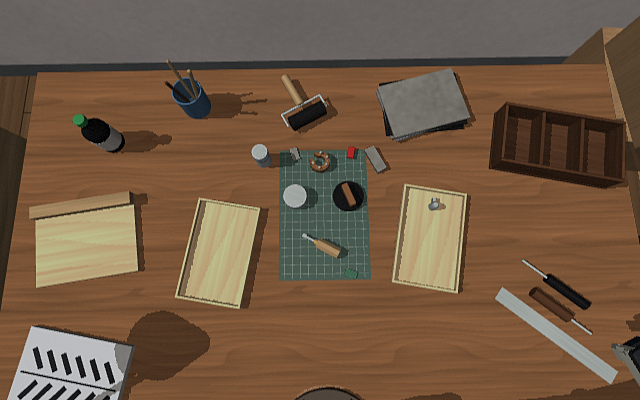

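The top view has the mat objects at: low tin (294,196), baren (348,195), gouge (322,245), collar (320,160), stone (375,158), tall tin (260,153). The carving tray is at (430,238) with its post at (434,204), and the printing tray is at (219,252). Next I'll measure them.

```bash
cat > h.py <<'E'
import numpy as np,cv2
from cell import observe,get_image,sign_off
from scipy.spatial.transform import Rotation as R
def cloud(g):
    K=g["camera_matrix"];T=g["cam_to_world"];d=g["depth"].astype(float)
    v,u=np.mgrid[:d.shape[0],:d.shape[1]]
    x=(u-K[0,2])/K[0,0]*d;y=(v-K[1,2])/K[1,1]*d
    P=np.stack([x,-y,-d],-1)@T[:3,:3].T+T[:3,3]
    P[d<=0]=np.nan
    return P
def ray(g,uv,z):
    K=g["camera_matrix"];T=g["cam_to_world"];uv=np.atleast_2d(np.asarray(uv,float))
    d=np.stack([(uv[:,0]-K[0,2])/K[0,0],-(uv[:,1]-K[1,2])/K[1,1],-np.ones(len(uv))],-1)@T[:3,:3].T
    o=T[:3,3];return o+d*((z-o[2])/d[:,2])[:,None]
def proj(g,P):
    K=g["camera_matrix"];T=g["cam_to_world"];p=(np.atleast_2d(P)-T[:3,3])@T[:3,:3]
    return np.stack([K[0,0]*p[:,0]/-p[:,2]+K[0,2],K[1,1]*-p[:,1]/-p[:,2]+K[1,2]],-1)
def crop(g,n,u0,u1,v0,v1,k):
    cv2.imwrite(f"pics/{n}.png",cv2.resize(g["frame"][v0:v1,u0:u1,::-1],None,fx=k,fy=k,interpolation=cv2.INTER_CUBIC))
E
python3 - <<'E'
from h import *
g=get_image("top");P=cloud(g)
crop(g,"topcrop",240,400,140,290,4)
s=get_image("scene");S=cloud(s)
crop(s,"scenecrop",220,440,160,310,3)
np.savez("s0.npz",P=P,S=S)
print("bench z",np.nanmedian(P[330:350,250:400,2]),np.nanmedian(P[200:280,370:385,2]))
for nm,(u0,u1,v0,v1),zl,zh in [("low",(270,320,175,225),.02,.05),("baren",(325,370,170,220),.006,.05),("gouge",(295,350,228,262),.006,.05),("collar",(302,338,140,180),.008,.05),("stone",(360,392,140,178),.008,.05),("tall",(245,275,138,175),.05,.1),("carv",(385,480,175,300),.008,.05),("prin",(165,275,190,315),.012,.05)]:
  for tag,C in(("top",P),):
    q=C[v0:v1,u0:u1];m=(q[...,2]>zl)&(q[...,2]<zh)
    pts=q[m];r=cv2.minAreaRect(pts[:,:2].astype(np.float32)*1000)
    print(nm,len(pts),"zmax",pts[:,2].max().round(4),"rect",np.round(r[0],1),np.round(r[1],1),round(r[2],1))
E
```

```text
bench z 0.0011205987561272446 0.0007268091095993245
low 453 zmax 0.0384 rect [578.3  73.1] [58.1 58.8] 89.2
baren 741 zmax 0.0382 rect [575.7 -60.9] [78.8 91.5] 72.1
gouge 322 zmax 0.0312 rect [447.4   9.9] [120.4  50.9] 75.4
collar 241 zmax 0.033 rect [672.3   8.4] [50.  52.9] 52.9
stone 296 zmax 0.0212 rect [ 678.8 -136.5] [69.7 28.2] 27.9
tall 249 zmax 0.0799 rect [680.7 157. ] [39.5 37.9] 84.0
carv 2170 zmax 0.0416 rect [ 471.3 -263.3] [161.5 250.5] 79.5
prin 937 zmax 0.0266 rect [442.9 263.2] [161.5 250.8] 79.3
```

View pics/topcrop.png

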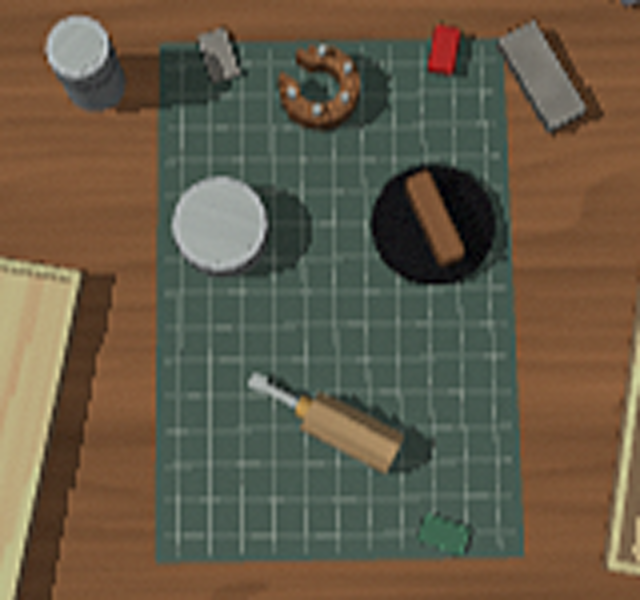

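View pics/scenecrop.png

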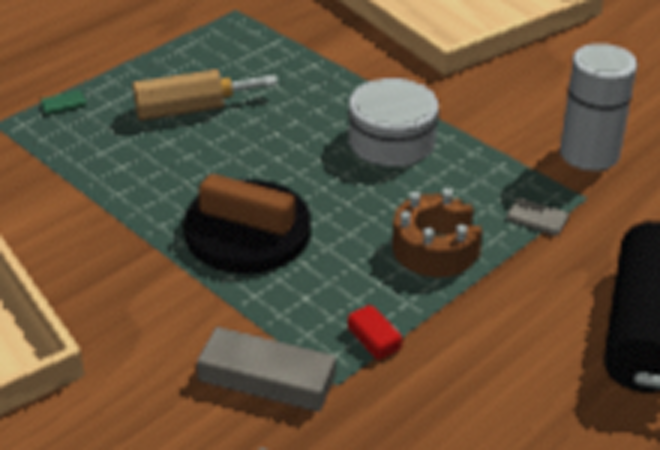

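Run:
```python
from h import *
d=np.load("s0.npz");P=d["P"];S=d["S"]
g=get_image("top");s=get_image("scene")
def sel(C,x,y,r,zl,zh):
    m=(np.hypot(C[...,0]-x,C[...,1]-y)<r)&(C[...,2]>zl)&(C[...,2]<zh);return C[m]
# tops
for n,x,y,r,zl,zh in[("low",.578,.073,.04,.025,.05),("tall",.681,.157,.03,.065,.09),("stone",.679,-.1365,.045,.012,.03),("barenbar",.576,-.061,.035,.026,.05),("gouge",.447,.01,.07,.012,.05),("post",.55,-.277,.02,.025,.05),("collar",.672,.008,.035,.017,.03)]:
    for t,C in(("top",P),("scene",S)):
        p=sel(C,x,y,r,zl,zh)
        if len(p)<5: print(n,t,"none");continue
        rr=cv2.minAreaRect(p[:,:2].astype(np.float32)*1000);c,rad=cv2.minEnclosingCircle(p[:,:2].astype(np.float32)*1000)
        print(n,t,len(p),"zmed",np.median(p[:,2]).round(4),"rect",np.round(rr[0],1),np.round(rr[1],1),round(rr[2],1),"circ",np.round(c,1),round(rad,1),"mean",(p[:,:2].mean(0)*1000).round(1))
# collar angles
for t,C in(("top",P),("scene",S)):
    for cx,cy in[(.6723,.0084)]:
        p=sel(C,cx,cy,.03,.016,.028);a=np.degrees(np.arctan2(p[:,1]-cy,p[:,0]-cx))
        h,e=np.histogram(a,bins=36,range=(-180,180));print(t,dict(zip(e[:-1].astype(int),h)))
q=P[200:280,290:360];print("mat z",np.nanmedian(P[260:275,290:330,2]),"carv floor",np.nanmedian(P[230:270,410:450,2]),"prin floor",np.nanmedian(P[220:280,205:230,2]))
```

```text
low top 444 zmed 0.033 rect [578.3  73.1] [58.1 58.8] 89.2 circ [578.6  72.8] 30.2 mean [577.8  72.9]
low scene 465 zmed 0.0325 rect [580.1  70.6] [58.8 59.4] 55.2 circ [579.5  71.6] 30.9 mean [583.2  68. ]
tall top 212 zmed 0.0758 rect [680.9 157.2] [39.1 37.6] 84.3 circ [681.4 157.3] 20.1 mean [680.1 156.2]
tall scene 265 zmed 0.075 rect [682.6 155.4] [39.5 39.1] 11.4 circ [681.8 155.5] 21.1 mean [685.1 151. ]
stone top 284 zmed 0.0165 rect [ 678.7 -136.3] [69.8 28. ] 27.1 circ [ 679.1 -136.3] 36.3 mean [ 678.3 -136.6]
stone scene 626 zmed 0.016 rect [ 680.2 -138.3] [70.3 29.4] 27.6 circ [ 680.6 -139.2] 36.4 mean [ 681.8 -139. ]
barenbar top 168 zmed 0.034 rect [581.4 -63. ] [60.  18.6] 22.9 circ [580.9 -61.8] 30.0 mean [580.6 -62.4]
barenbar scene 269 zmed 0.0331 rect [582.7 -64.7] [59.7 18.3] 22.0 circ [582.2 -63.6] 29.9 mean [584.6 -66.3]
gouge top 315 zmed 0.0238 rect [457.7  10. ] [100.4  26. ] 61.3 circ [456.   10.4] 50.8 mean [ 4.515e+02 -3.000e-01]
gouge scene 362 zmed 0.0207 rect [462.1   7.1] [101.5  21.4] 62.7 circ [460.7   7.6] 50.9 mean [457.8  -5.1]
post top 56 zmed 0
[... 1849 characters left out ...]
64(-40): np.int64(15), np.int64(-30): np.int64(16), np.int64(-20): np.int64(17), np.int64(-10): np.int64(12), np.int64(0): np.int64(9), np.int64(10): np.int64(4), np.int64(20): np.int64(11), np.int64(30): np.int64(4), np.int64(40): np.int64(0), np.int64(50): np.int64(0), np.int64(60): np.int64(2), np.int64(70): np.int64(17), np.int64(80): np.int64(12), np.int64(90): np.int64(8), np.int64(100): np.int64(14), np.int64(110): np.int64(8), np.int64(120): np.int64(9), np.int64(130): np.int64(14), np.int64(140): np.int64(9), np.int64(150): np.int64(10), np.int64(160): np.int64(4), np.int64(170): np.int64(8)}
mat z 0.0015786372542446747 carv floor 0.006611724447506684 prin floor 0.007107247847552234
```

```bash
cat >> h.py <<'E'
def plan(x,y,z,jaw,note=""):
    """mm target, jaw dir deg -> tool-axis shift in cm, turn deg"""
    s=observe();Rm=R.from_rotvec(s["ee_rot"]).as_matrix();p=s["position"]
    d=Rm.T@(np.array([x,y,z])/1000-p)*100
    cur=np.degrees(np.arctan2(Rm[1,1],Rm[0,1]))
    t=-((jaw-cur+90)%180-90)
    print(note,"t",round(s["clock"],2),"pos",(p*1000).round(1),"jaw",round(cur,1),"tilt",np.degrees(np.arccos(-Rm[2,2])).round(2),"w",(s["width"]*92).round(1),"| xyz",d.round(2),"turn",round(t,1),"j7",s["joints"][6].round(2),"F",s["force"].round(1))
E
python3 -c "
from h import *
plan(679.5,-137.3,120,117.3)"
```

```text
Traceback (most recent call last):
  File "h.py", line 26, in plan
    print(note,"t",round(s["clock"],2),"pos",(p*1000).round(1),"jaw",round(cur,1),"tilt",np.degrees(np.arccos(-Rm[2,2])).round(2),"w",(s["width"]*92).round(1),"| xyz",d.round(2),"turn",round(t,1),"j7",s["joints"][6].round(2),"F",s["force"].round(1))
                                                                                                                                      ^^^^^^^^^^^^^^^^^^^^^
AttributeError: 'float' object has no attribute 'round'
```

```bash
sed -i 's/(s\["width"\]\*92).round(1)/round(float(s["width"])*92,1)/' h.py
python3 -c "
from h import *
plan(679.5,-137.3,120,117.3)"
```

```text
t 0.3 pos [ 262.6 -567.   226.5] jaw -65.2 tilt 0.02 w 92.4 | xyz [ 55.89 -21.47  10.66] turn -2.5 j7 -0.08 F [-0.3  0.7  0.2]
```

Call:
arm_command(
  deltas=[
    {"xyz":[55.9,-21.5,3],"turn":-2.5,"jaw":90},
    {"xyz":[55.9,-21.5,3],"turn":-2.5,"jaw":90},
    {"xyz":[55.9,-21.5,3],"turn":-2.5,"jaw":90},
    {"xyz":[55.9,-21.5,3],"turn":-2.5,"jaw":90},
    {"xyz":[55.9,-21.5,3],"turn":-2.5,"jaw":90},
  ],
  force=20,
)

```text
clock: 0.72
position: [0.4085, -0.4162, 0.2163]
ee_rot: [-3.052, -0.742, -0.0]
force: [0.4, -1.3, 0.1]
width: 0.69
```

```bash
python3 -c "
from h import *
plan(679.5,-137.3,120,117.3)"
```

```text
t 0.72 pos [ 408.5 -416.2  216.3] jaw -62.7 tilt 0.01 w 63.5 | xyz [ 36.88 -12.33   9.64] turn 0.0 j7 -0.41 F [ 0.4 -1.3  0.1]
```

Call:
arm_command(
  deltas=[
    {"xyz":[36.9,-12.3,7],"jaw":90},
    {"xyz":[36.9,-12.3,7],"jaw":90},
    {"xyz":[36.9,-12.3,7],"jaw":90},
    {"xyz":[36.9,-12.3,7],"jaw":90},
    {"xyz":[36.9,-12.3,7],"jaw":90},
  ],
)

```text
schema error: expected keys xyz, turn, jaw
```

```bash
python3 -c "
from h import *
plan(679.5,-137.3,60,117.3)"
```

```text
t 0.72 pos [ 408.5 -416.2  216.3] jaw -62.7 tilt 0.01 w 63.5 | xyz [ 36.88 -12.33  15.64] turn 0.0 j7 -0.41 F [ 0.4 -1.3  0.1]
```

Call:
arm_command(
  deltas=[
    {"xyz":[36.9,-12.3,7],"turn":0,"jaw":90},
    {"xyz":[36.9,-12.3,7],"turn":0,"jaw":90},
    {"xyz":[36.9,-12.3,7],"turn":0,"jaw":90},
    {"xyz":[36.9,-12.3,7],"turn":0,"jaw":90},
    {"xyz":[36.9,-12.3,7],"turn":0,"jaw":90},
  ],
)

```text
clock: 1.13
position: [0.5515, -0.2691, 0.1793]
ee_rot: [-3.053, -0.742, -0.0]
force: [1.2, -0.4, 0.3]
width: 0.647
```

```bash
python3 -c "
from h import *
plan(679.5,-137.3,60,117.3)"
```

```text
t 1.13 pos [ 551.5 -269.1  179.3] jaw -62.7 tilt 0.01 w 59.5 | xyz [17.42 -5.84 11.94] turn 0.0 j7 -0.77 F [ 1.2 -0.4  0.3]
```

Call:
arm_command(
  deltas=[
    {"xyz":[17.4,-5.8,5],"turn":0,"jaw":90},
    {"xyz":[17.4,-5.8,5],"turn":0,"jaw":90},
    {"xyz":[17.4,-5.8,9],"turn":0,"jaw":90},
    {"xyz":[17.4,-5.8,11],"turn":0,"jaw":90},
    {"xyz":[17.4,-5.8,12],"turn":0,"jaw":90},
  ],
)

```text
clock: 1.55
position: [0.6731, -0.1444, 0.0747]
ee_rot: [3.052, 0.744, 0.005]
force: [2.4, -0.1, 0.2]
width: 0.65
```

```bash
python3 -c "
from h import *
plan(679.5,-137.3,4,117.3)
g=get_image('top');crop(g,'a1',300,460,100,250,4)"
```

```text
t 1.55 pos [ 673.1 -144.4   74.7] jaw -62.6 tilt 0.2 w 59.8 | xyz [ 0.87 -0.35  7.07] turn 0.1 j7 -1.02 F [ 2.4 -0.1  0.2]
```

View pics/a1.png

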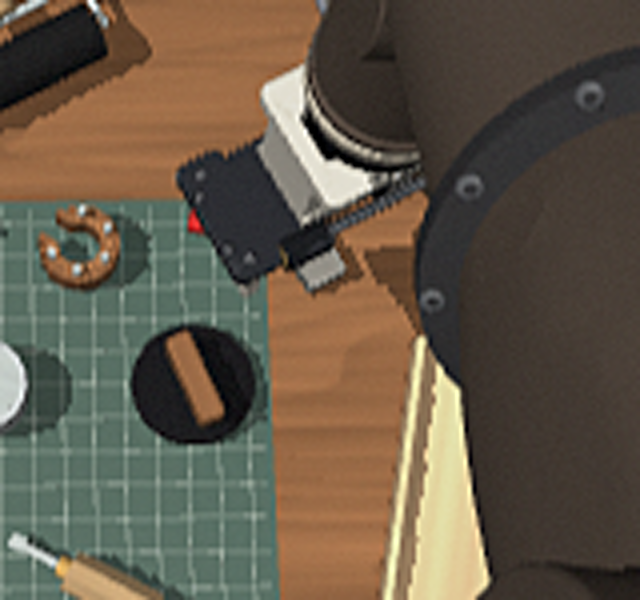

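The picture shows the gripper over the stone, with the red eraser just visible beside it. The arm hides part of the carving tray. I'll go down next.

Call:
arm_command(
  deltas=[
    {"xyz":[0.87,-0.35,2],"turn":0,"jaw":90},
    {"xyz":[0.87,-0.35,4],"turn":0,"jaw":90},
    {"xyz":[0.87,-0.35,5.5],"turn":0,"jaw":90},
    {"xyz":[0.87,-0.35,6.5],"turn":0,"jaw":90},
    {"xyz":[0.87,-0.35,7.0],"turn":0,"jaw":90},
  ],
)

```text
clock: 2.02
position: [0.6772, -0.1294, -0.0002]
ee_rot: [-3.043, -0.751, 0.008]
force: [-33.1, 6.1, 83.5]
width: 0.649
```

```bash
python3 -c "
from h import *
plan(679.5,-137.3,4,117.3)
s=get_image('scene');crop(s,'a2',240,440,180,330,4)"
```

```text
t 2.02 pos [ 6.772e+02 -1.294e+02 -2.000e-01] jaw -62.3 tilt 0.52 w 59.7 | xyz [-0.16  0.8  -0.43] turn 0.4 j7 -1.04 F [-33.1   6.1  83.5]
```

View pics/a2.png

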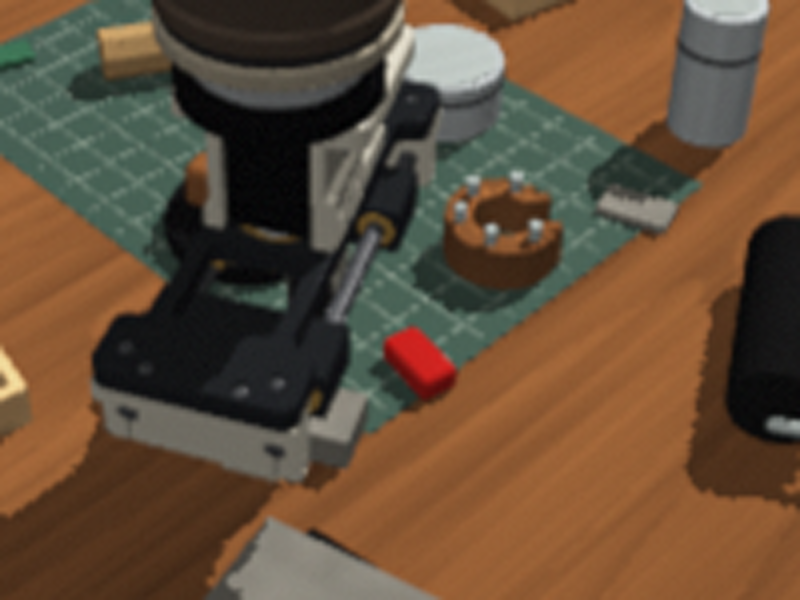

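The camera calls let the arm settle after I had read its pose, so the shift overshot and the fingertips pressed on the bench. From now on I'll plan after taking images. I'm lifting off and correcting.

Call:
arm_command(
  deltas=[
    {"xyz":[0,0,-0.5],"turn":0,"jaw":90},
    {"xyz":[-0.16,0.8,-0.5],"turn":0.4,"jaw":90},
    {"xyz":[-0.16,0.8,-0.5],"turn":0.4,"jaw":90},
  ],
)

```text
clock: 2.32
position: [0.6804, -0.1398, 0.0061]
ee_rot: [-3.049, -0.737, 0.005]
force: [0.1, -0.8, 0.4]
width: 0.648
```

```bash
python3 -c "
from h import *
g=get_image('scene')
plan(679.5,-137.3,4,117.3)
crop(g,'a3',240,440,180,330,4)"
```

```text
t 2.37 pos [ 679.8 -139.3    5.4] jaw -62.8 tilt 0.41 w 59.3 | xyz [ 0.06 -0.19  0.14] turn -0.1 j7 -1.04 F [-1.4 -0.3 -0. ]
```

View pics/a3.png

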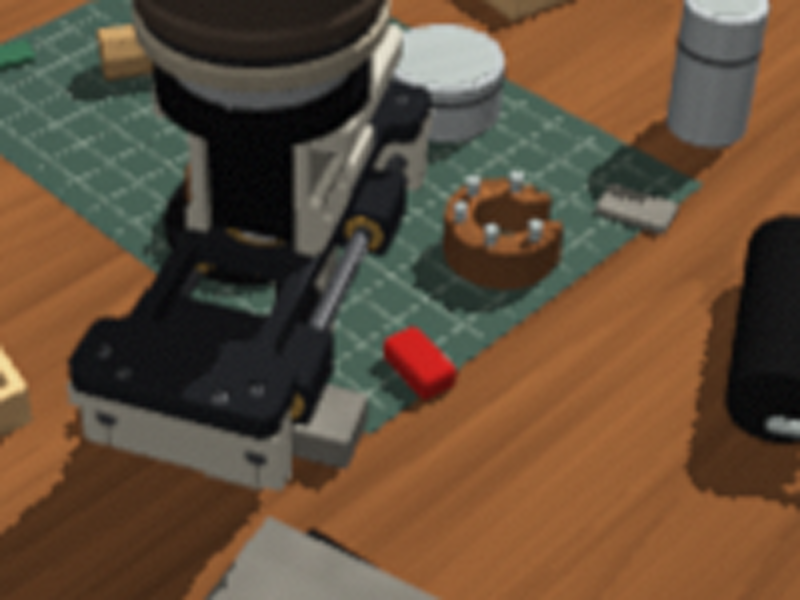

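The jaws now straddle the stone, its end showing at (330,425) of the crop. I'll close on it.

Call:
arm_command(
  deltas=[
    {"xyz":[0.0,-0.1,0.1],"turn":0,"jaw":190},
    {"xyz":[0,-0.1,0.1],"turn":0,"jaw":220},
    {"xyz":[0,-0.1,0.1],"turn":0,"jaw":220},
    {"xyz":[0,-0.1,0.1],"turn":0,"jaw":220},
    {"xyz":[0,-0.1,0.1],"turn":0,"jaw":220},
  ],
  force=25,
)

```text
clock: 2.78
position: [0.6793, -0.1382, 0.0041]
ee_rot: [-3.047, -0.737, 0.007]
force: [0.1, 0.1, 0.3]
width: 0.338
```

```bash
cat > tray.py <<'E'
from h import *
C=np.array([471.0,-263.6]);Y=np.radians(-10.5)
Q=np.array([443.5,262.5]);YQ=np.radians(-10.7)
def ct(x,y): return C+np.array([np.cos(Y)*x-np.sin(Y)*y,np.sin(Y)*x+np.cos(Y)*y])
def pt(x,y): return Q+np.array([np.cos(YQ)*x-np.sin(YQ)*y,np.sin(YQ)*x+np.cos(YQ)*y])
E
python3 -c "
from tray import *
plan(679.5,-137.3,100,117.3)
print(ct(-50,35),ct(80,0))
plan(*ct(-50,35),100,79.5)"
```

```text
t 2.78 pos [ 679.3 -138.2    4.1] jaw -62.8 tilt 0.43 w 31.1 | xyz [ 0.04 -0.13 -9.59] turn -0.1 j7 -1.04 F [0.1 0.1 0.3]
[ 428.21549801 -220.07430196] [ 549.66039261 -278.17884204]
 t 2.78 pos [ 679.3 -138.2    4.1] jaw -62.8 tilt 0.43 w 31.1 | xyz [-26.1   -4.26  -9.49] turn 37.7 j7 -1.04 F [0.1 0.1 0.3]
```

Call:
arm_command(
  deltas=[
    {"xyz":[0,0,0],"turn":0,"jaw":220},
    {"xyz":[0,0,0],"turn":0,"jaw":220},
    {"xyz":[0,0,-1],"turn":0,"jaw":220},
    {"xyz":[0,0,-3],"turn":0,"jaw":220},
    {"xyz":[0,0,-5],"turn":0,"jaw":220},
  ],
)

```text
clock: 3.2
position: [0.6788, -0.1382, 0.0544]
ee_rot: [-3.047, -0.738, 0.009]
force: [-0.1, -0.3, -1.3]
width: 0.302
```

```bash
python3 -c "
from tray import *
g=get_image('scene');crop(g,'a4',240,440,160,310,4)
plan(*ct(-50,35),90,79.5)"
```

```text
t 3.25 pos [ 681.7 -138.6   59.6] jaw -62.8 tilt 0.26 w 27.9 | xyz [-26.27  -4.36  -3.07] turn 37.7 j7 -1.03 F [ 1.6 -0.5  3.2]
```

View pics/a4.png

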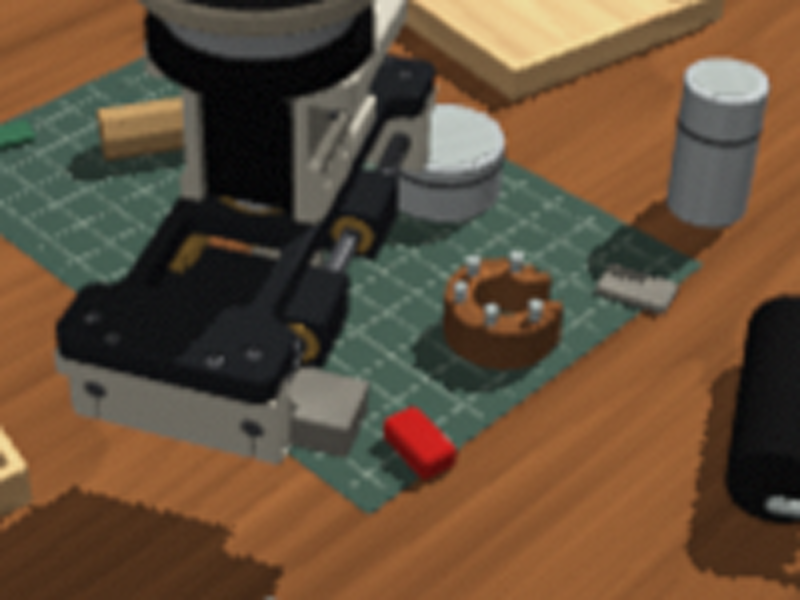

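The stone is held at 27.9 mm and level. I'll carry it to the carving tray.

Call:
arm_command(
  deltas=[
    {"xyz":[-4,-0.7,-3],"turn":7,"jaw":220},
    {"xyz":[-8,-1.4,-3],"turn":14,"jaw":220},
    {"xyz":[-12,-2.1,-3],"turn":21,"jaw":220},
    {"xyz":[-16,-2.8,-3],"turn":28,"jaw":220},
    {"xyz":[-20,-3.5,-3],"turn":35,"jaw":220},
  ],
)

```text
clock: 3.67
position: [0.4903, -0.1982, 0.0903]
ee_rot: [-3.129, 0.223, -0.001]
force: [1.2, -0.7, -0.9]
width: 0.302
```

```bash
python3 -c "
from tray import *
plan(*ct(-50,35),60,79.5)"
```

```text
t 3.67 pos [ 490.3 -198.2   90.3] jaw -98.1 tilt 0.25 w 27.8 | xyz [-5.83  3.06  3.02] turn 2.4 j7 -1.39 F [ 1.2 -0.7 -0.9]
```

Call:
arm_command(
  deltas=[
    {"xyz":[-3,1.5,1],"turn":2.4,"jaw":220},
    {"xyz":[-5.8,3.1,2],"turn":2.4,"jaw":220},
    {"xyz":[-5.8,3.1,3],"turn":2.4,"jaw":220},
    {"xyz":[-5.8,3.1,3],"turn":2.4,"jaw":220},
    {"xyz":[-5.8,3.1,3],"turn":2.4,"jaw":220},
  ],
)

```text
clock: 4.08
position: [0.4292, -0.2204, 0.0606]
ee_rot: [-3.124, 0.288, -0.002]
force: [0.8, -0.5, -1.5]
width: 0.302
```

```bash
python3 -c "
from tray import *
g=get_image('top')
s=get_image('scene');crop(s,'a5',90,290,180,330,4)
plan(*ct(-50,35),10.5,79.5)"
```

```text
t 4.18 pos [ 430.3 -220.2   60.9] jaw -100.5 tilt 0.28 w 27.9 | xyz [-0.21  0.05  5.04] turn 0.0 j7 -1.34 F [-0.   0.4 -0.8]
```

View pics/a5.png

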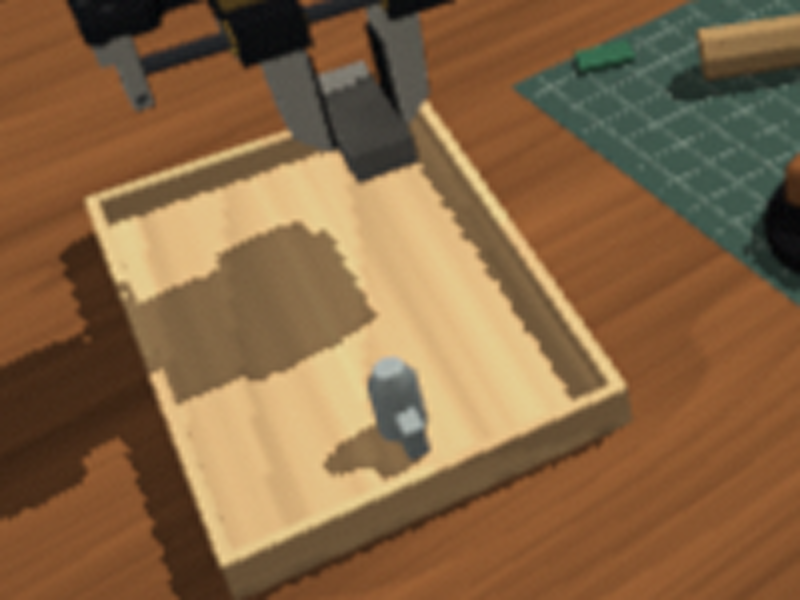

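The stone is held over the tray, in line with the tray's long side, at (370,130) of the crop. I'll lower it.

Call:
arm_command(
  deltas=[
    {"xyz":[-0.2,0,1.5],"turn":0,"jaw":220},
    {"xyz":[-0.2,0,3],"turn":0,"jaw":220},
    {"xyz":[-0.2,0,4],"turn":0,"jaw":220},
    {"xyz":[-0.2,0,4.4],"turn":0,"jaw":220},
    {"xyz":[-0.2,0,4.6],"turn":0,"jaw":220},
  ],
)

```text
clock: 4.6
position: [0.4288, -0.2192, 0.0144]
ee_rot: [-3.124, 0.284, -0.003]
force: [-0.1, -0.1, -1.1]
width: 0.3
```

```bash
python3 -c "
from tray import *
s=get_image('scene');crop(s,'a6',90,290,180,330,4)
plan(*ct(-50,35),10.5,79.5)"
```

```text
t 4.65 pos [ 428.8 -219.4   14.5] jaw -100.4 tilt 0.29 w 27.7 | xyz [-0.04  0.08  0.4 ] turn 0.1 j7 -1.34 F [ 0.2  0.7 -1.1]
```

View pics/a6.png

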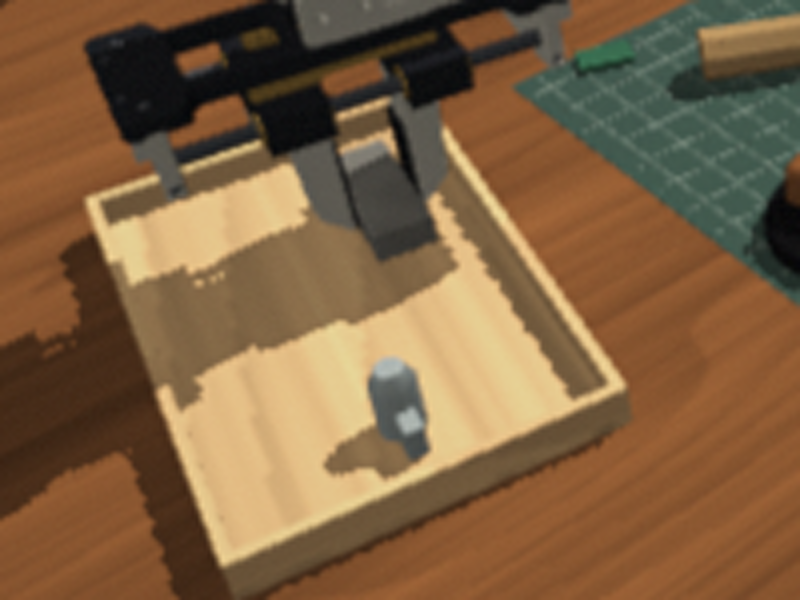

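Call:
arm_command(
  deltas=[
    {"xyz":[0,0,0.2],"turn":0,"jaw":220},
    {"xyz":[0,0,0.4],"turn":0,"jaw":220},
    {"xyz":[0,0,0.45],"turn":0,"jaw":220},
  ],
)

```text
clock: 4.9
position: [0.429, -0.2194, 0.0102]
ee_rot: [-3.124, 0.285, -0.004]
force: [0.3, 0.3, -0.6]
width: 0.299
```

```bash
python3 -c "
from tray import *
plan(*ct(-50,35),10.5,79.5)"
```

```text
t 4.9 pos [ 429.  -219.4   10.2] jaw -100.4 tilt 0.29 w 27.5 | xyz [-0.07  0.08 -0.03] turn 0.1 j7 -1.34 F [ 0.3  0.3 -0.6]
```

Call:
arm_command(
  deltas=[
    {"xyz":[0,0,0.05],"turn":0,"jaw":220},
    {"xyz":[0,0,0.1],"turn":0,"jaw":220},
    {"xyz":[0,0,0.12],"turn":0,"jaw":220},
  ],
)

```text
clock: 5.15
position: [0.4291, -0.2195, 0.01]
ee_rot: [-3.124, 0.285, -0.005]
force: [-5.0, 2.7, 17.7]
width: 0.303
```

```bash
python3 -c "
from tray import *
plan(*ct(-50,35),10.5,79.5)"
```

```text
t 5.15 pos [ 429.1 -219.5   10. ] jaw -100.4 tilt 0.31 w 27.9 | xyz [-0.07  0.08 -0.05] turn 0.1 j7 -1.34 F [-5.   2.7 17.7]
```

Contact with the floor at 17 N. I'll open partway and lift.

Call:
arm_command(
  deltas=[
    {"xyz":[0,0,0],"turn":0,"jaw":160},
    {"xyz":[0,0,0],"turn":0,"jaw":145},
    {"xyz":[0,0,0],"turn":0,"jaw":140},
    {"xyz":[0,0,-1],"turn":0,"jaw":140},
    {"xyz":[0,0,-4],"turn":0,"jaw":140},
  ],
)

```text
clock: 5.57
position: [0.4267, -0.2187, 0.0481]
ee_rot: [-3.122, 0.285, 0.005]
force: [-0.1, 0.5, 0.5]
width: 0.448
```

```bash
python3 -c "
from tray import *
plan(449,-10,110,152)"
```

```text
t 5.57 pos [ 426.7 -218.7   48.1] jaw -100.4 tilt 0.39 w 41.2 | xyz [ -1.6  -20.96  -6.06] turn -72.4 j7 -1.34 F [-0.1  0.5  0.5]
```

Call:
arm_command(
  deltas=[
    {"xyz":[0,-2,-4],"turn":-7,"jaw":100},
    {"xyz":[-0.5,-6,-6],"turn":-14,"jaw":100},
    {"xyz":[-1,-10,-6],"turn":-21,"jaw":100},
    {"xyz":[-1.3,-14,-6],"turn":-28,"jaw":100},
    {"xyz":[-1.6,-18,-6],"turn":-35,"jaw":100},
  ],
)

```text
clock: 5.98
position: [0.4439, -0.0377, 0.1107]
ee_rot: [-3.062, -0.675, -0.002]
force: [1.6, 0.5, -0.5]
width: 0.607
```

```bash
python3 -c "
from tray import *
plan(449,-10,80,152)"
```

```text
t 5.98 pos [443.9 -37.7 110.7] jaw -65.1 tilt 0.34 w 55.8 | xyz [ 1.62 -2.28  3.09] turn -37.1 j7 -1.23 F [ 1.6  0.5 -0.5]
```

Call:
arm_command(
  deltas=[
    {"xyz":[1,-1.5,0],"turn":-7,"jaw":100},
    {"xyz":[1.6,-2.3,1],"turn":-14,"jaw":100},
    {"xyz":[1.6,-2.3,2],"turn":-21,"jaw":100},
    {"xyz":[1.6,-2.3,3],"turn":-28,"jaw":100},
    {"xyz":[1.6,-2.3,3],"turn":-35,"jaw":100},
  ],
)

```text
clock: 6.4
position: [0.4479, -0.0097, 0.0801]
ee_rot: [-2.712, -1.574, -0.002]
force: [0.5, -0.2, 0.5]
width: 0.609
```

```bash
python3 -c "
from tray import *
t=get_image('top');crop(t,'b0',240,400,140,290,4)
s=get_image('scene');crop(s,'b1',200,400,100,250,4)
plan(449,-10,6,152)"
```

```text
t 6.5 pos [448.5 -10.   81. ] jaw -30.0 tilt 0.33 w 56.1 | xyz [-0.    0.07  7.5 ] turn -2.0 j7 -0.79 F [ 0.1 -1.   0.1]
```

View pics/b0.png

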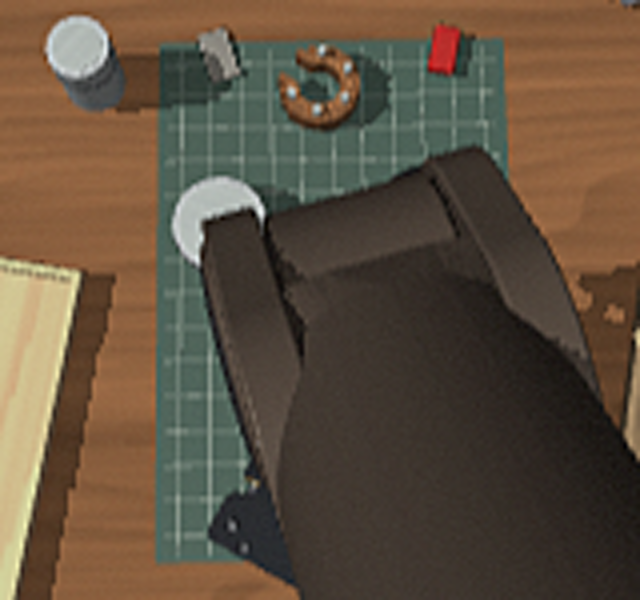

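View pics/b1.png

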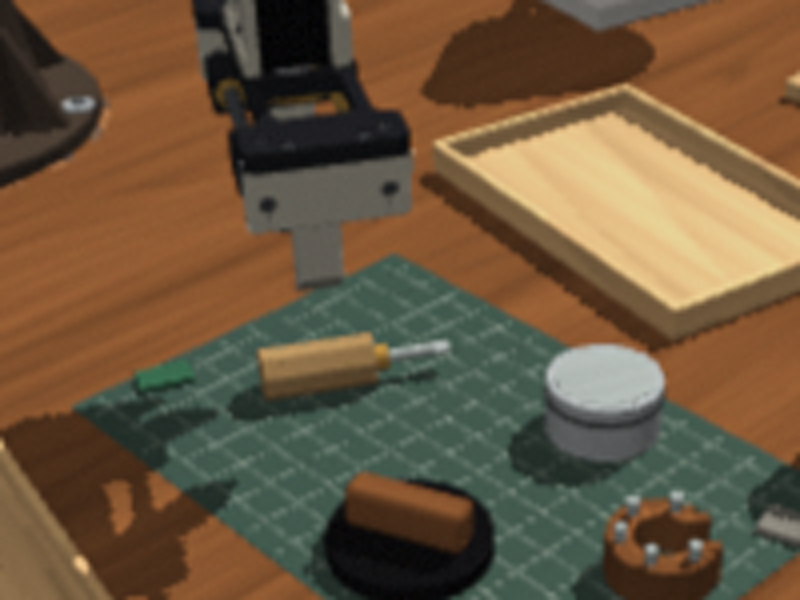

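The jaws are over the gouge handle, seen from the side at (320,365) of the scene crop. I'll go down.

Call:
arm_command(
  deltas=[
    {"xyz":[0,0.05,2.5],"turn":-2,"jaw":100},
    {"xyz":[0,0.05,4.5],"turn":-2,"jaw":100},
    {"xyz":[0,0.05,6],"turn":-2,"jaw":100},
    {"xyz":[0,0.05,6.8],"turn":-2,"jaw":100},
    {"xyz":[0,0.05,7.2],"turn":-2,"jaw":100},
  ],
)

```text
clock: 6.92
position: [0.4486, -0.0101, 0.0085]
ee_rot: [-2.691, -1.611, -0.002]
force: [-0.2, 0.2, 0.8]
width: 0.608
```

```bash
python3 -c "
from tray import *
s=get_image('scene');crop(s,'b2',200,400,100,250,4)
plan(449,-10,6,152)"
```

```text
t 6.97 pos [448.6 -10.    8.5] jaw -28.1 tilt 0.32 w 55.8 | xyz [0.02 0.04 0.25] turn -0.1 j7 -0.83 F [-0.2 -0.5 -0.3]
```

View pics/b2.png

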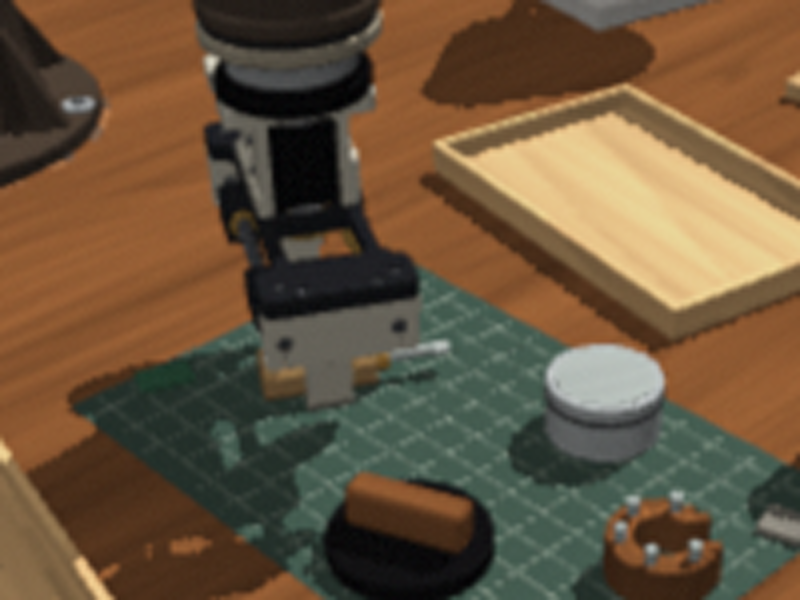

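The finger is mid-handle, at about (328,380) in the crop. I'll close, then lift.

Call:
arm_command(
  deltas=[
    {"xyz":[0,0,0.15],"turn":0,"jaw":200},
    {"xyz":[0,0,0.2],"turn":0,"jaw":225},
    {"xyz":[0,0,0.2],"turn":0,"jaw":225},
    {"xyz":[0,0,0.2],"turn":0,"jaw":225},
    {"xyz":[0,0,0.2],"turn":0,"jaw":225},
  ],
  force=20,
)

```text
clock: 7.38
position: [0.4489, -0.01, 0.0069]
ee_rot: [-2.691, -1.612, -0.003]
force: [0.6, -0.5, -0.3]
width: 0.292
```

Call:
arm_command(
  deltas=[
    {"xyz":[0,0,0],"turn":0,"jaw":225},
    {"xyz":[0,0,0],"turn":0,"jaw":225},
    {"xyz":[0,0,-1],"turn":0,"jaw":225},
    {"xyz":[0,0,-3],"turn":0,"jaw":225},
    {"xyz":[0,0,-6],"turn":0,"jaw":225},
  ],
)

```text
clock: 7.8
position: [0.4472, -0.0103, 0.066]
ee_rot: [-2.688, -1.611, 0.003]
force: [0.9, -0.3, -0.3]
width: 0.278
```

```bash
python3 -c "
from tray import *
s=get_image('scene');crop(s,'b3',200,400,100,250,4)
print(ct(-61,-33))
plan(*ct(-61,-33),80,79.5)"
```

```text
[ 405.0076783  -284.93104489]
 t 7.85 pos [450.5 -10.   71.6] jaw -28.1 tilt 0.34 w 25.9 | xyz [-26.38   8.95  -1.  ] turn 72.4 j7 -0.77 F [1.3 0.  4. ]
```

View pics/b3.png

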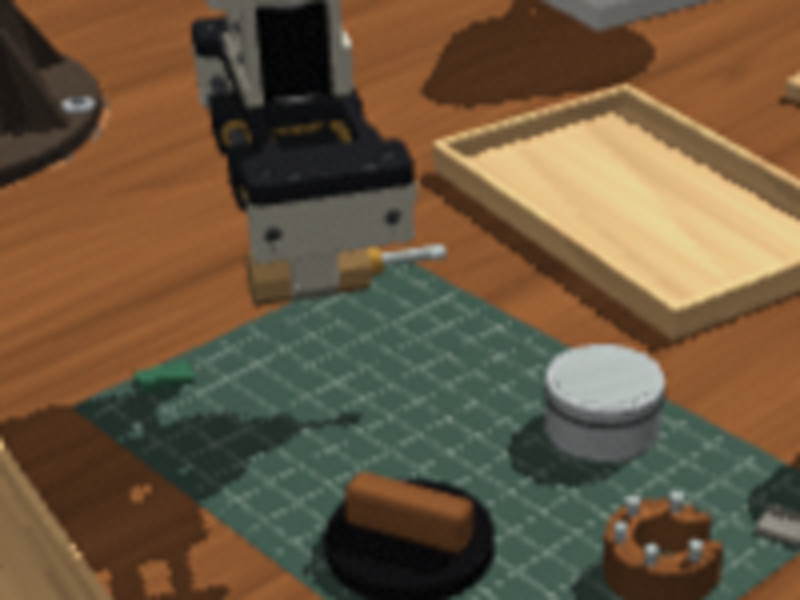

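The gouge is lifted level, held mid-handle with the blade toward (440,250). I'll carry it to the tray, turning it as it goes.

Call:
arm_command(
  deltas=[
    {"xyz":[-2,0,-3],"turn":7,"jaw":225},
    {"xyz":[-5,0.7,-3],"turn":14,"jaw":225},
    {"xyz":[-8,1.7,-3],"turn":21,"jaw":225},
    {"xyz":[-11,3,-3],"turn":28,"jaw":225},
    {"xyz":[-14,4.4,-3],"turn":35,"jaw":225},
  ],
)

```text
clock: 8.27
position: [0.4227, -0.1557, 0.1012]
ee_rot: [-3.053, -0.721, -0.007]
force: [0.5, 0.0, -1.0]
width: 0.282
```

```bash
python3 -c "
from tray import *
plan(*ct(-61,-33),80,79.5)"
```

```text
t 8.27 pos [ 422.7 -155.7  101.2] jaw -63.4 tilt 0.35 w 25.9 | xyz [-7.38 10.77  2.04] turn 37.1 j7 -0.93 F [ 0.5  0.  -1. ]
```

Call:
arm_command(
  deltas=[
    {"xyz":[-2,2.5,0],"turn":7,"jaw":225},
    {"xyz":[-4,5,0],"turn":14,"jaw":225},
    {"xyz":[-6,8,0.5],"turn":21,"jaw":225},
    {"xyz":[-7.4,10.8,1],"turn":28,"jaw":225},
    {"xyz":[-7.4,10.8,2],"turn":35,"jaw":225},
  ],
)

```text
clock: 8.68
position: [0.4045, -0.2929, 0.0813]
ee_rot: [-3.131, 0.252, -0.009]
force: [0.6, 0.0, -0.2]
width: 0.281
```

```bash
python3 -c "
from tray import *
plan(*ct(-61,-33),50,79.5)"
```

```text
t 8.68 pos [ 404.5 -292.9   81.3] jaw -99.2 tilt 0.34 w 25.9 | xyz [-0.09 -0.79  3.13] turn 1.3 j7 -1.16 F [ 0.6  0.  -0.2]
```

Call:
arm_command(
  deltas=[
    {"xyz":[-0.1,-0.8,0],"turn":1.3,"jaw":225},
    {"xyz":[-0.1,-0.8,1],"turn":1.3,"jaw":225},
    {"xyz":[-0.1,-0.8,2],"turn":1.3,"jaw":225},
    {"xyz":[-0.1,-0.8,3],"turn":1.3,"jaw":225},
    {"xyz":[-0.1,-0.8,3],"turn":1.3,"jaw":225},
  ],
)

```text
clock: 9.1
position: [0.4039, -0.2837, 0.0491]
ee_rot: [-3.127, 0.284, -0.005]
force: [-0.5, 0.3, 0.0]
width: 0.281
```

```bash
python3 -c "
from tray import *
s=get_image('scene');crop(s,'b4',90,290,180,330,4)
plan(*ct(-61,-33),11.5,79.5)"
```

```text
t 9.15 pos [ 404.1 -284.    49.9] jaw -100.4 tilt 0.22 w 25.7 | xyz [0.09 0.08 3.84] turn 0.1 j7 -1.19 F [ 1.3  0.1 -0.5]
```

View pics/b4.png

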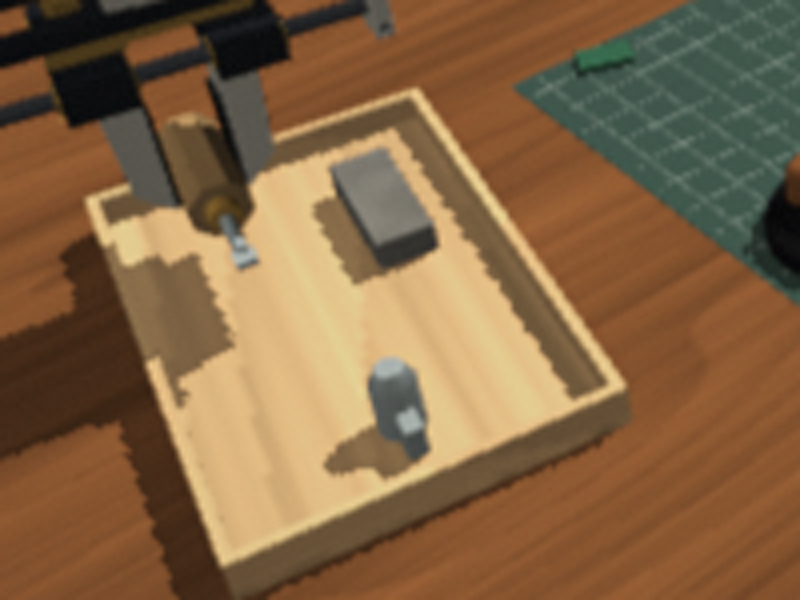

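The stone lies flat in the tray, and the gouge is aligned above the left half. I'll lower it.

Call:
arm_command(
  deltas=[
    {"xyz":[0.1,0.05,1.2],"turn":0,"jaw":225},
    {"xyz":[0.1,0.05,2.2],"turn":0,"jaw":225},
    {"xyz":[0.1,0.05,3],"turn":0,"jaw":225},
    {"xyz":[0.1,0.05,3.5],"turn":0,"jaw":225},
    {"xyz":[0.1,0.05,3.7],"turn":0,"jaw":225},
  ],
)

```text
clock: 9.57
position: [0.4047, -0.2843, 0.0126]
ee_rot: [-3.126, 0.285, -0.004]
force: [-5.4, 4.4, 27.3]
width: 0.281
```

Call:
arm_command(
  deltas=[
    {"xyz":[0,0,0.1],"turn":0,"jaw":225},
    {"xyz":[0,0,0.2],"turn":0,"jaw":225},
    {"xyz":[0,0,0.2],"turn":0,"jaw":225},
  ],
)

```text
clock: 9.82
position: [0.4049, -0.2843, 0.0119]
ee_rot: [-3.126, 0.285, -0.005]
force: [-5.2, 2.2, 19.0]
width: 0.283
```

Call:
arm_command(
  deltas=[
    {"xyz":[0,0,0],"turn":0,"jaw":170},
    {"xyz":[0,0,0],"turn":0,"jaw":155},
    {"xyz":[0,0,0],"turn":0,"jaw":150},
    {"xyz":[0,0,0],"turn":0,"jaw":150},
    {"xyz":[0,0,-1],"turn":0,"jaw":150},
  ],
)

```text
clock: 10.23
position: [0.4039, -0.2837, 0.0208]
ee_rot: [-3.125, 0.284, -0.001]
force: [0.4, -0.0, -0.3]
width: 0.412
```

Call:
arm_command(
  deltas=[
    {"xyz":[0,0,-3],"turn":0,"jaw":150},
    {"xyz":[0,0,-6],"turn":0,"jaw":120},
    {"xyz":[0,0,-9],"turn":0,"jaw":80},
    {"xyz":[0,0,-9],"turn":0,"jaw":60},
    {"xyz":[0,0,-9],"turn":0,"jaw":60},
  ],
)

```text
clock: 10.65
position: [0.405, -0.2847, 0.1129]
ee_rot: [-3.127, 0.284, -0.007]
force: [-1.0, -1.0, -0.5]
width: 0.649
```

Run:
```python
from tray import *
s=get_image('scene');crop(s,'b5',90,290,180,330,4)
# collar again, gap edges from top image brown mask on plane z=23.5
import numpy as np
d=np.load("s0.npz")
for nm,C in(("top",d["P"]),("scene",d["S"])):
  for cx,cy in[(.6723,.0084),(.672,.0072)]:
    m=(np.hypot(C[...,0]-cx,C[...,1]-cy)<.030)&(C[...,2]>.0195)&(C[...,2]<.026)
    p=C[m];dx=p[:,0]-cx;dy=p[:,1]-cy
    a=np.degrees(np.arctan2(dy,dx));b=a[(a>0)&(a<110)];b.sort();i=np.argmax(np.diff(b));print(nm,cx,cy,len(p),"gap",b[i],b[i+1],(b[i]+b[i+1])/2)
plan(672.3,7.9,120,53-90)
```

```text
top 0.6723 0.0084 176 gap 36.967180150768286 72.69217544599529 54.82967779838179
top 0.672 0.0072 176 gap 38.75819049587088 72.85572229928485 55.80695639757786
scene 0.6723 0.0084 283 gap 33.675872755737956 68.19748407613632 50.93667841593714
scene 0.672 0.0072 283 gap 35.808710164309176 68.57236420338144 52.19053718384531
 t 10.7 pos [ 404.1 -284.1  111.5] jaw -100.4 tilt 0.2 w 64.2 | xyz [ 21.11 -33.57  -0.71] turn -63.4 j7 -1.2 F [-0.5  0.2  0.3]
```

View pics/b5.png

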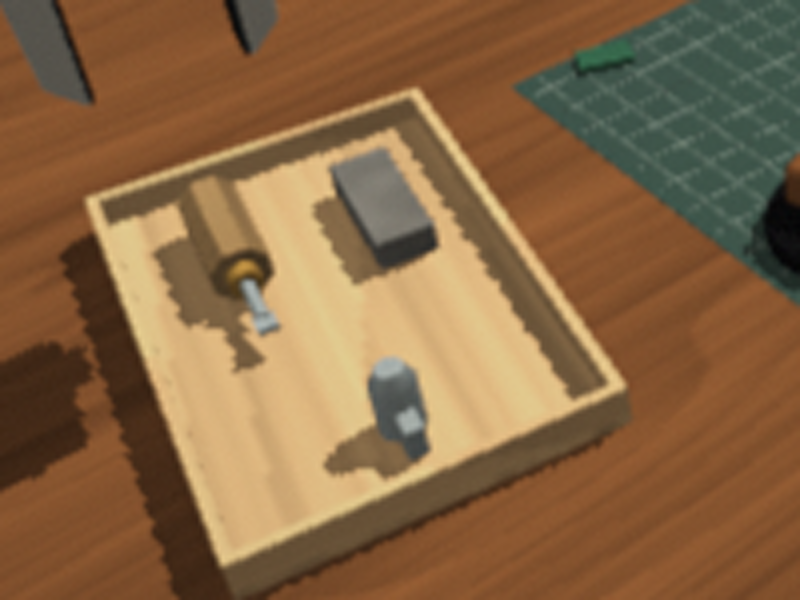

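Gouge and stone both lie flat and apart, at about (230,235) and (385,205) in the crop. Next is the collar, with its gap at about 53.5°.

Call:
arm_command(
  deltas=[
    {"xyz":[2.2,-3.4,-1],"turn":-7,"jaw":45},
    {"xyz":[4.4,-6.8,-1],"turn":-14,"jaw":45},
    {"xyz":[6.6,-10.2,-1],"turn":-21,"jaw":45},
    {"xyz":[8.8,-13.6,-1],"turn":-28,"jaw":45},
    {"xyz":[11,-17,-1],"turn":-35,"jaw":45},
  ],
)

```text
clock: 11.12
position: [0.543, -0.135, 0.121]
ee_rot: [-3.064, -0.678, -0.001]
force: [1.4, -0.4, 0.3]
width: 0.821
```

```bash
python3 -c "
from tray import *
plan(672.3,7.9,100,-36.5)"
```

```text
t 11.12 pos [ 543. -135.  121.] jaw -65.1 tilt 0.19 w 75.5 | xyz [17.74 -7.5   2.14] turn -28.6 j7 -1.04 F [ 1.4 -0.4  0.3]
```

Call:
arm_command(
  deltas=[
    {"xyz":[3.7,-1.6,0],"turn":-7,"jaw":45},
    {"xyz":[7.4,-3.2,0],"turn":-14,"jaw":45},
    {"xyz":[11,-4.7,1],"turn":-21,"jaw":45},
    {"xyz":[14.5,-6.2,1],"turn":-28,"jaw":45},
    {"xyz":[17.7,-7.5,2],"turn":-28.6,"jaw":45},
  ],
)

```text
clock: 11.53
position: [0.6729, 0.01, 0.1006]
ee_rot: [-2.795, -1.425, -0.002]
force: [1.3, 0.2, 0.3]
width: 0.819
```

Call:
arm_command(
  deltas=[
    {"xyz":[0,0,0],"turn":0,"jaw":45},
  ],
)

```text
clock: 11.62
position: [0.6745, 0.0181, 0.0972]
ee_rot: [-2.785, -1.433, -0.003]
force: [-1.1, 1.2, -0.5]
width: 0.825
```

```bash
python3 -c "
from tray import *
plan(672.3,7.9,50,-36.5)"
```

```text
t 11.62 pos [674.5  18.1  97.2] jaw -35.5 tilt 0.56 w 75.9 | xyz [-0.98  0.45  4.72] turn 1.0 j7 -0.85 F [-1.1  1.2 -0.5]
```

Call:
arm_command(
  deltas=[
    {"xyz":[-1,0.45,2],"turn":1,"jaw":45},
    {"xyz":[-1,0.45,4],"turn":1,"jaw":45},
    {"xyz":[-1,0.45,4.5],"turn":1,"jaw":45},
    {"xyz":[-1,0.45,4.7],"turn":1,"jaw":45},
  ],
)

```text
clock: 11.95
position: [0.6701, 0.0075, 0.0473]
ee_rot: [-2.795, -1.408, 0.005]
force: [0.0, 0.2, 0.3]
width: 0.822
```

```bash
python3 -c "
from tray import *
s=get_image('scene');crop(s,'c1',280,480,140,290,4)
s=get_image('top');crop(s,'c2',240,400,90,240,4)
plan(672.3,7.9,4.5,-36.5)"
```

```text
t 12.05 pos [671.8   7.8  49.8] jaw -36.5 tilt 0.59 w 75.8 | xyz [0.01 0.07 4.53] turn -0.0 j7 -0.86 F [0.1 0.5 0.9]
```

View pics/c1.png

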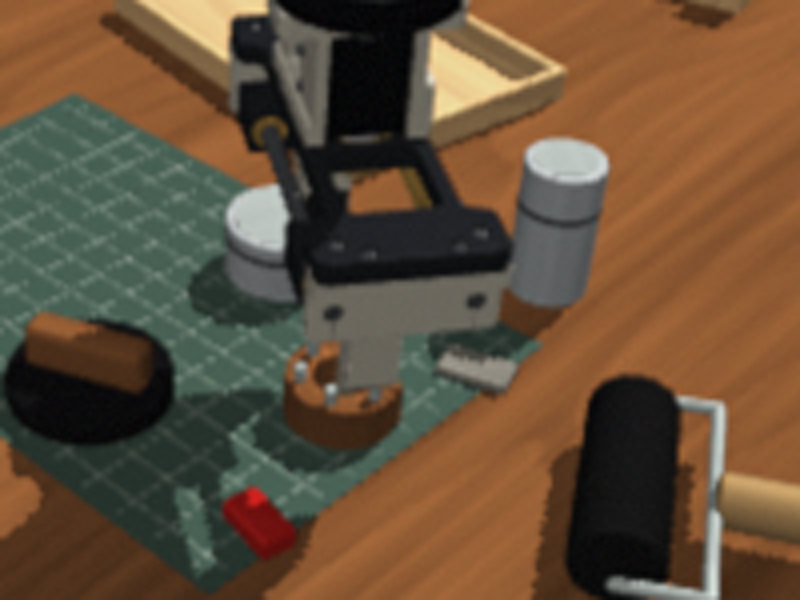

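View pics/c2.png

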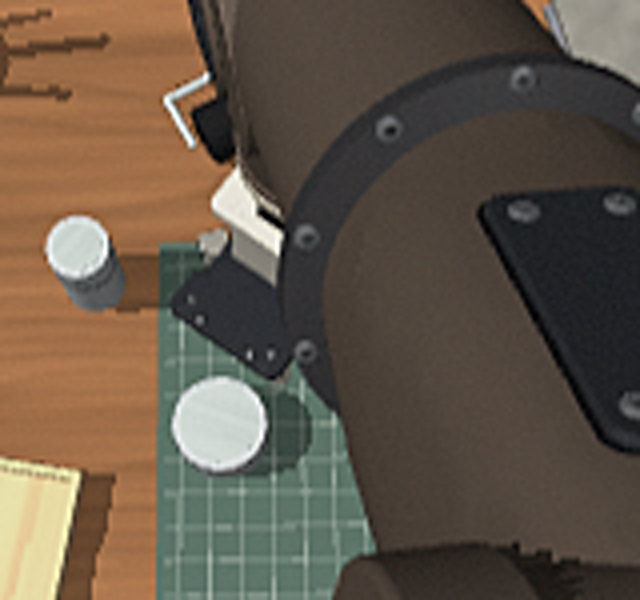

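The finger is centred over the collar's flat, (370,370) in the scene crop, and the tins are clear. I'll go down.

Call:
arm_command(
  deltas=[
    {"xyz":[0,0.05,1.5],"turn":0,"jaw":45},
    {"xyz":[0,0.05,2.8],"turn":0,"jaw":45},
    {"xyz":[0,0.05,3.7],"turn":0,"jaw":45},
    {"xyz":[0,0.05,4.2],"turn":0,"jaw":45},
    {"xyz":[0,0.05,4.4],"turn":0,"jaw":45},
  ],
)

```text
clock: 12.47
position: [0.6715, 0.0079, 0.0049]
ee_rot: [-2.796, -1.409, 0.001]
force: [-0.7, -0.2, -0.9]
width: 0.821
```

```bash
python3 -c "
from tray import *
s=get_image('scene');crop(s,'c3',280,480,140,290,4)
plan(672.3,7.9,4.5,-36.5)"
```

```text
t 12.52 pos [671.6   7.9   5. ] jaw -36.5 tilt 0.62 w 75.8 | xyz [0.04 0.06 0.05] turn -0.0 j7 -0.88 F [ 0.1  0.2 -0.2]
```

View pics/c3.png

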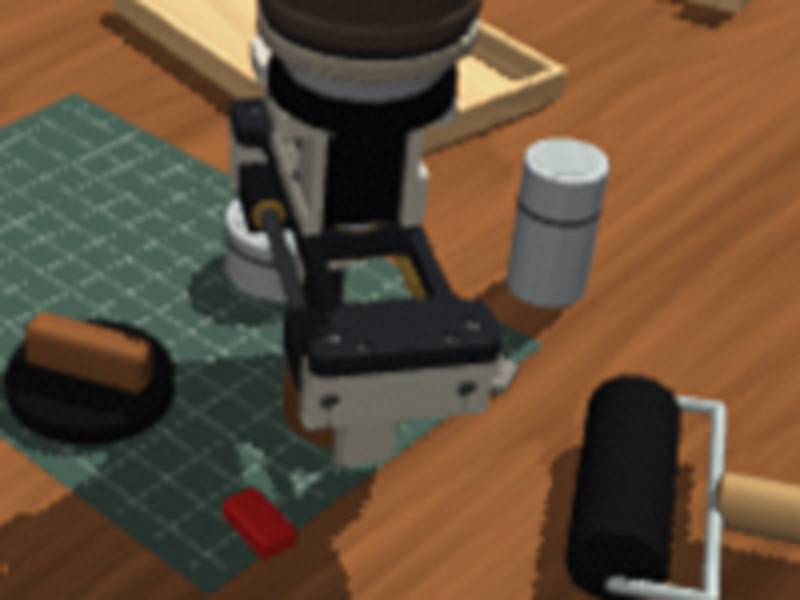

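The fingers straddle the collar with its left side showing at (305,410). I'll close.

Call:
arm_command(
  deltas=[
    {"xyz":[0.04,0,0.05],"turn":0,"jaw":110},
    {"xyz":[0.04,0,0.05],"turn":0,"jaw":150},
    {"xyz":[0.04,0,0.05],"turn":0,"jaw":150},
    {"xyz":[0.04,0,0.05],"turn":0,"jaw":150},
    {"xyz":[0.04,0,0.05],"turn":0,"jaw":150},
  ],
  force=30,
)

```text
clock: 12.93
position: [0.6722, 0.0083, 0.005]
ee_rot: [-2.796, -1.409, -0.001]
force: [-0.2, -0.6, 1.6]
width: 0.562
```

Call:
arm_command(
  deltas=[
    {"xyz":[0,0,0],"turn":0,"jaw":150},
    {"xyz":[0,0,0],"turn":0,"jaw":150},
    {"xyz":[0,0,-1],"turn":0,"jaw":150},
    {"xyz":[0,0,-3],"turn":0,"jaw":150},
    {"xyz":[0,0,-6],"turn":0,"jaw":150},
  ],
)

```text
clock: 13.35
position: [0.6704, 0.0076, 0.0637]
ee_rot: [-2.794, -1.408, 0.007]
force: [0.9, -0.4, -1.6]
width: 0.563
```

```bash
python3 -c "
from tray import *
s=get_image('scene');crop(s,'c4',280,480,140,290,4)
plan(*ct(80,0),100,79.5)"
```

```text
t 13.4 pos [674.9   8.   71.8] jaw -36.5 tilt 0.57 w 51.7 | xyz [-30.42   6.96  -3.12] turn 64.0 j7 -0.86 F [2.  0.3 3.6]
```

View pics/c4.png

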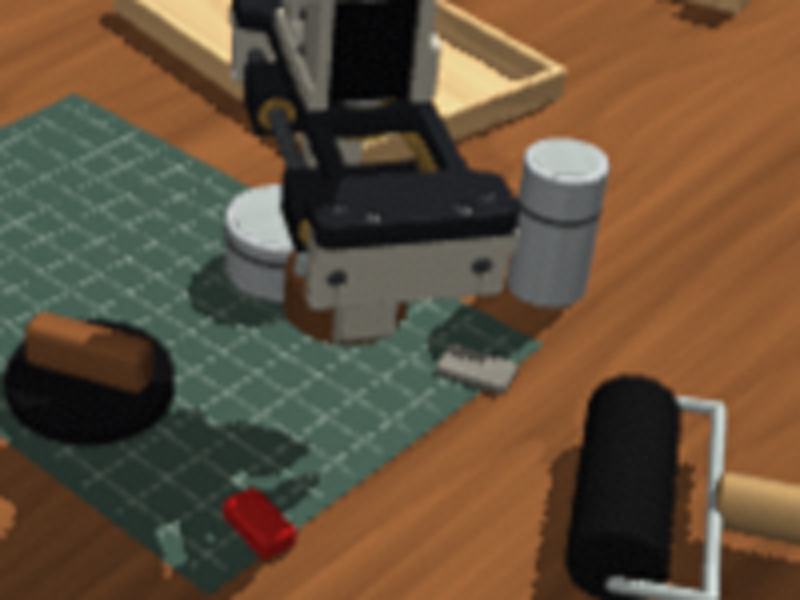

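The collar is held at 51.7 mm. I'll carry it to the post, turning 64°.

Call:
arm_command(
  deltas=[
    {"xyz":[-3,0.5,-3],"turn":7,"jaw":150},
    {"xyz":[-7,1.4,-3],"turn":14,"jaw":150},
    {"xyz":[-11,2.3,-3],"turn":21,"jaw":150},
    {"xyz":[-15,3.2,-3],"turn":28,"jaw":150},
    {"xyz":[-19,4.1,-3],"turn":35,"jaw":150},
  ],
)

```text
clock: 13.82
position: [0.5944, -0.1702, 0.1011]
ee_rot: [-3.093, -0.494, -0.007]
force: [0.4, -0.8, -1.6]
width: 0.56
```

```bash
python3 -c "
from tray import *
plan(*ct(80,0),95,79.5)"
```

```text
t 13.82 pos [ 594.4 -170.2  101.1] jaw -71.8 tilt 0.58 w 51.5 | xyz [-7.61  8.87  0.5 ] turn 28.7 j7 -1.09 F [ 0.4 -0.8 -1.6]
```

Call:
arm_command(
  deltas=[
    {"xyz":[-2,2.5,0.5],"turn":7,"jaw":150},
    {"xyz":[-4,5,0.5],"turn":14,"jaw":150},
    {"xyz":[-6,7.5,0.5],"turn":21,"jaw":150},
    {"xyz":[-7.6,8.9,0.5],"turn":28,"jaw":150},
    {"xyz":[-7.6,8.9,0.5],"turn":28.7,"jaw":150},
  ],
)

```text
clock: 14.23
position: [0.5466, -0.2849, 0.0957]
ee_rot: [-3.12, 0.311, -0.002]
force: [-0.0, -0.5, -0.9]
width: 0.561
```

Call:
arm_command(
  deltas=[
    {"xyz":[0,0,0],"turn":0,"jaw":150},
  ],
)

```text
clock: 14.32
position: [0.5465, -0.2851, 0.0962]
ee_rot: [-3.119, 0.313, -0.002]
force: [1.1, 0.7, -0.9]
width: 0.565
```

```bash
python3 -c "
from tray import *
g=get_image('scene');crop(g,'d1',110,270,200,320,5)
plan(*ct(80,0),60,79.5)"
```

```text
t 14.37 pos [ 546.1 -285.9   96.4] jaw -101.5 tilt 0.34 w 51.8 | xyz [ 0.19 -0.81  3.64] turn -1.0 j7 -1.32 F [ 0.1 -1.5 -0.9]
```

View pics/d1.png

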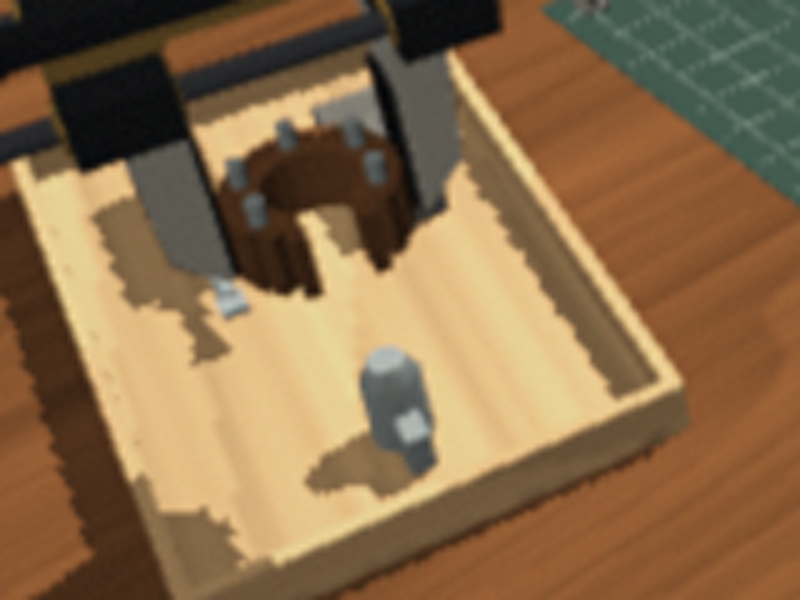

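The gap points along the fin and the post is at (395,400). I'll move right above it and measure collar against post.

Call:
arm_command(
  deltas=[
    {"xyz":[0.2,-0.8,1.5],"turn":-1,"jaw":150},
    {"xyz":[0.2,-0.8,2.5],"turn":-1,"jaw":150},
    {"xyz":[0.2,-0.8,3.3],"turn":-1,"jaw":150},
    {"xyz":[0.2,-0.8,3.6],"turn":-1,"jaw":150},
    {"xyz":[0.2,-0.8,3.6],"turn":-1,"jaw":150},
  ],
)

```text
clock: 14.78
position: [0.5492, -0.2778, 0.0594]
ee_rot: [-3.122, 0.285, 0.001]
force: [0.3, -0.7, -2.0]
width: 0.566
```

Run:
```python
from tray import *
g=get_image('scene');crop(g,'d2',110,270,200,320,5)
t=get_image('top');crop(t,'d3',360,520,150,270,5)
plan(*ct(80,0),50,79.5)
p=observe()["position"];S=cloud(g);T=cloud(t);d=np.load("s0.npz")
np.savez("s1.npz",S=S,T=T)
# collar top plane: tcp z -3.3+22
zt=p[2]-.0035+.022
for n,C in(("scene",S),("top",T)):
    m=(np.hypot(C[...,0]-p[0],C[...,1]-p[1])<.032)&(abs(C[...,2]-zt)<.004)
    q=C[m];print(n,len(q),zt)
    if len(q)>10: 
        r=cv2.minAreaRect(q[:,:2].astype(np.float32)*1000);print(np.round(r[0],1),np.round(r[1],1),r[2]);c,rad=cv2.minEnclosingCircle(q[:,:2].astype(np.float32)*1000);print(c,rad)
# post in scene (original) cone top z>.035
for n,C in(("scene",d["S"]),("top",d["P"])):
    m=(np.hypot(C[...,0]-.551,C[...,1]+.278)<.02)&(C[...,2]>.0355)&(C[...,2]<.042);q=C[m];c,rad=cv2.minEnclosingCircle(q[:,:2].astype(np.float32)*1000);print("post",n,len(q),c,rad)
```

```text
t 14.88 pos [ 549.8 -278.4   60.5] jaw -100.5 tilt 0.33 w 51.7 | xyz [-0.02 -0.01  1.05] turn 0.0 j7 -1.32 F [-0.3  0.8 -1. ]
scene 403 0.07899407321671945
[ 551.9 -277. ] [55.7 51.6] 43.76925277709961
(554.0771484375, -279.1217346191406) 30.81116485595703
top 39 0.07899407321671945
[ 531.7 -283.2] [14.1 39.7] 19.763612747192383
(533.662353515625, -282.4844055175781) 19.988679885864258
post scene 49 (551.4620971679688, -278.29925537109375) 7.322559356689453
post top 29 (549.2684936523438, -276.6322937011719) 8.304075241088867
```

View pics/d2.png

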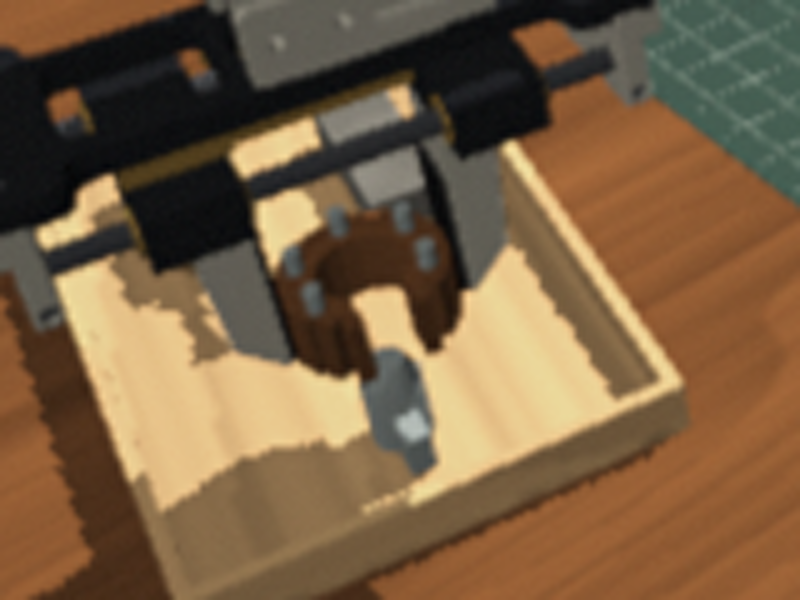

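View pics/d3.png

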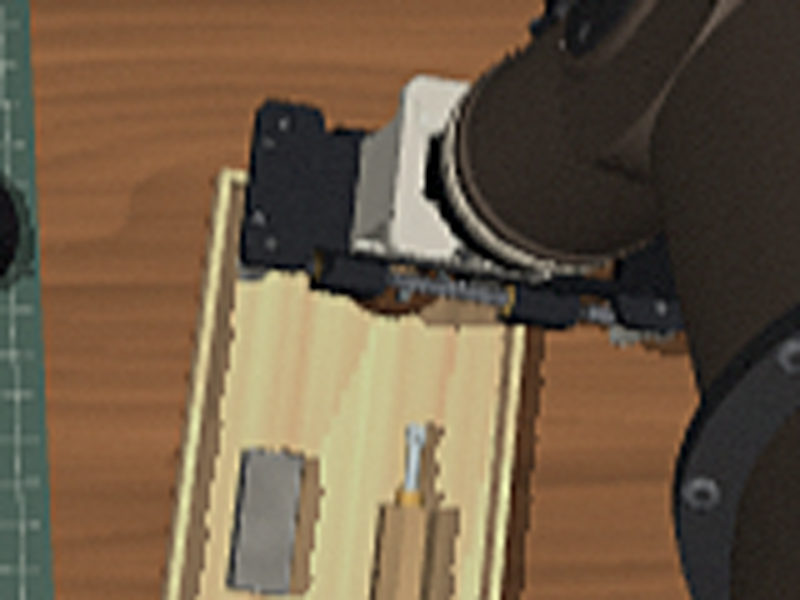

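Run:
```python
from tray import *
d=np.load("s1.npz");S=d["S"];d0=np.load("s0.npz")
p=np.array([549.8,-278.4,60.5])/1000
c,s=np.cos(Y),np.sin(Y)
m=(np.hypot(S[...,0]-p[0],S[...,1]-p[1])<.04)&(S[...,2]>.06)&(S[...,2]<.095);q=S[m]-[p[0],p[1],0];u=(q[:,0]*c+q[:,1]*s)*1000;v=(-q[:,0]*s+q[:,1]*c)*1000;z=q[:,2]*1000
print(np.histogram(z,bins=np.arange(60,96,1)))
for lo,hi in((77,81),(76,80),(78,80.5)):
    k=(z>lo)&(z<hi)&(np.hypot(u,v)<29);print(lo,hi,k.sum(),"u",np.percentile(u[k],[0,1,50,99,100]).round(1),"v",np.percentile(v[k],[0,1,50,99,100]).round(1))
k=(z>77)&(z<81)&(abs(v)<24)
for b in range(-24,25,6):
    kk=k&(abs(v-b)<3)
    if kk.sum(): print(b,kk.sum(),u[kk].min().round(1),u[kk].max().round(1))
k=(z>84)
print("blades",np.c_[u[k],v[k],z[k]].round(0)[:40].tolist())
m=(np.hypot(d0["S"][...,0]-.551,d0["S"][...,1]+.278)<.013)&(d0["S"][...,2]>.037);q=d0["S"][m];print("post top scene",q[:,:2].mean(0)*1000,len(q), q[:,2].max())
```

```text
(array([ 22,  27,  16,  24,  34,  29,  35,  26,  31,  35,  23,  35,  36,
        25,  49, 102, 173,  66,  21,  24,  20,  23,  20,  31,  30,  21,
        13,   8,  11,  11,   7,  14,  11,  11,   7]), array([60, 61, 62, 63, 64, 65, 66, 67, 68, 69, 70, 71, 72, 73, 74, 75, 76,
       77, 78, 79, 80, 81, 82, 83, 84, 85, 86, 87, 88, 89, 90, 91, 92, 93,
       94, 95]))
77 81 100 u [-22.7 -21.2  -5.9  24.   25.1] v [-27.  -26.   -0.9  26.5  26.6]
76 80 252 u [-25.7 -24.6  -4.1  24.3  25.1] v [-26.6 -24.1  -0.5  26.5  27.4]
78 80.5 36 u [-18.4 -18.3  -6.7  14.   14.4] v [-27.  -26.6  -0.   26.5  26.5]
-24 6 -10.6 10.1
-18 17 -11.7 18.3
-12 11 -10.2 20.3
-6 7 -20.0 25.1
0 11 -18.5 -13.6
6 4 -22.7 -12.4
12 7 -21.2 23.9
18 23 -10.2 17.1
24 3 -8.1 9.4
blades [[-9.0, 27.0, 91.0], [-9.0, 26.0, 89.0], [-3.0, 26.0, 93.0], [-4.0, 26.0, 90.0], [-6.0, 27.0, 87.0], [2.0, 26.0, 93.0], [10.0, 36.0, 94.0], [9.0, 38.0, 92.0], [-11.0, 18.0, 85.0], [-11.0, 20.0, 84.0], [-0.0, 26.0, 89.0], [7.0, 26.0, 94.0], [9.0, 32.0, 93.0], [10.0, 33.0, 93.0], [10.0, 34.0, 93.0], [11.0, 36.0, 92.0], [11.0, 37.0, 92.0], [-20.0, -1.0, 85.0], [-21.0, 1.0, 84.0], [-11.0, 17.0, 84.0], [-8.0, 19.0, 85.0], [-1.0, 26.0, 87.0], [5.0, 27.0, 91.0], [9.0, 27.0, 94.0], [10.0, 28.0, 93.0], [9.0, 30.0, 92.0], [10.0, 31.0, 92.0], [10.0, 33.0, 91.0], [10.0, 34.0, 90.0], [11.0, 35.0, 91.0], [12.0, 37.0, 91.0], [10.0, 38.0, 89.0], [-20.0, -1.0, 84.0], [-19.0, 0.0, 84.0], [-18.0, 1.0, 84.0], [-8.0, 16.0, 85.0], [-7.0, 18.0, 84.0], [3.0, 27.0, 87.0], [11.0, 26.0, 93.0], [9.0, 28.0, 91.0]]
post top scene [ 551.04218376 -278.83113442] 35 0.03898015418253564
```

The collar's centre is within about 1 mm of the TCP. Seen from the same camera, the post is 1.3 mm further in +x. I'll nudge it and start lowering.

Call:
arm_command(
  deltas=[
    {"xyz":[0.12,0.0,0.6],"turn":0,"jaw":150},
    {"xyz":[0.12,0.0,1.2],"turn":0,"jaw":150},
    {"xyz":[0.12,0.0,1.8],"turn":0,"jaw":150},
    {"xyz":[0.12,0.0,2.2],"turn":0,"jaw":150},
    {"xyz":[0.12,0.0,2.4],"turn":0,"jaw":150},
  ],
)

```text
clock: 15.3
position: [0.5505, -0.2782, 0.0355]
ee_rot: [-3.122, 0.286, -0.0]
force: [0.7, 0.1, -1.3]
width: 0.56
```

Run:
```python
from tray import *
g=get_image('scene');crop(g,'d4',110,270,200,320,5)
plan(550.9,-278.4,11,79.5)
```

```text
t 15.35 pos [ 550.5 -278.2   35.4] jaw -100.5 tilt 0.35 w 51.8 | xyz [0.05 0.02 2.44] turn 0.0 j7 -1.31 F [-0.1 -0.1 -1. ]
```

View pics/d4.png

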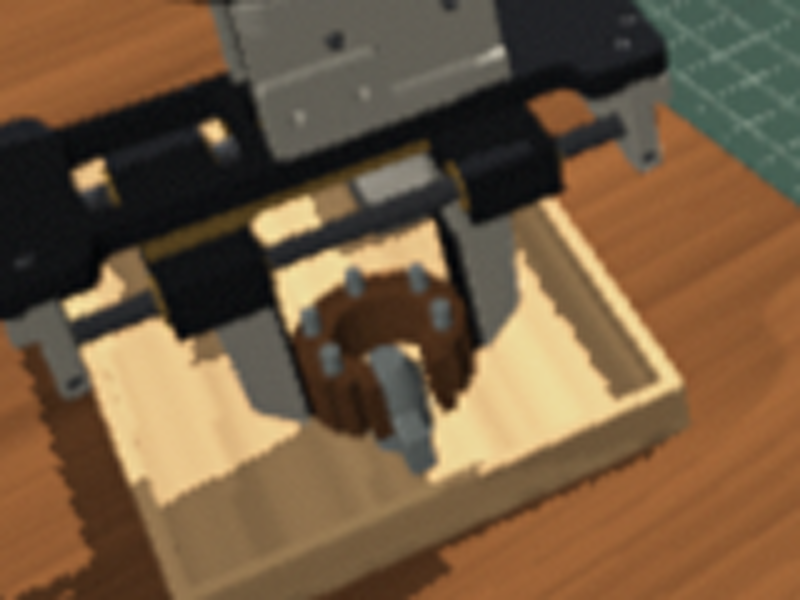

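The cone is inside the bore and the post shows through the gap at (400,390), with no contact force. I'll keep lowering gently.

Call:
arm_command(
  deltas=[
    {"xyz":[0.05,0.0,0.4],"turn":0,"jaw":150},
    {"xyz":[0.05,0.0,0.8],"turn":0,"jaw":150},
    {"xyz":[0.05,0.0,1.2],"turn":0,"jaw":150},
    {"xyz":[0.05,0.0,1.2],"turn":0,"jaw":150},
  ],
)

```text
clock: 15.68
position: [0.5505, -0.278, 0.0225]
ee_rot: [-3.122, 0.286, 0.002]
force: [-0.5, 0.7, -1.3]
width: 0.563
```

Run:
```python
from tray import *
g=get_image('scene');crop(g,'d5',110,270,200,320,5)
plan(550.9,-278.4,11,79.5)
```

```text
t 15.73 pos [ 550.6 -278.1   22.9] jaw -100.5 tilt 0.37 w 51.6 | xyz [0.03 0.03 1.19] turn 0.0 j7 -1.31 F [-0.  -0.8 -2.1]
```

View pics/d5.png

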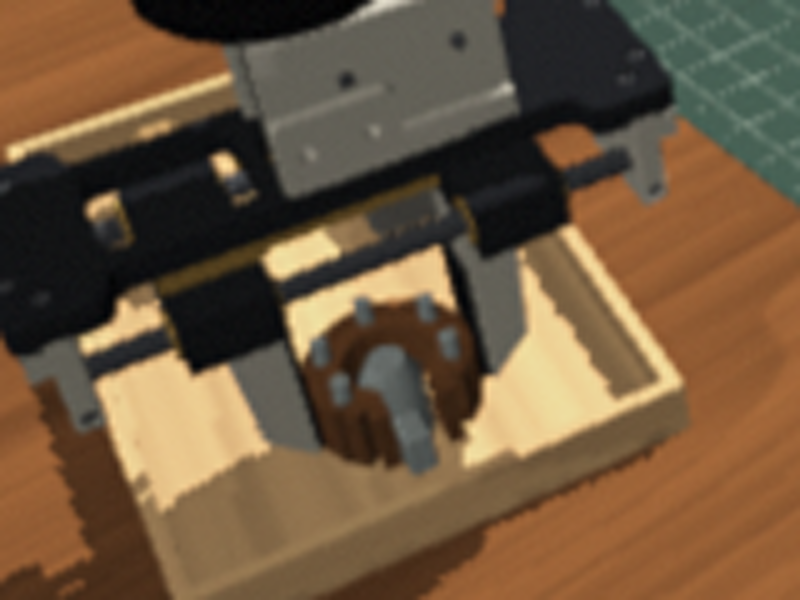

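The fin is entering the gap with no force on the wrist. I'll continue down to the floor.

Call:
arm_command(
  deltas=[
    {"xyz":[0.02,0.0,0.4],"turn":0,"jaw":150},
    {"xyz":[0.02,0.0,0.8],"turn":0,"jaw":150},
    {"xyz":[0.02,0.0,1.1],"turn":0,"jaw":150},
    {"xyz":[0.02,0.0,1.15],"turn":0,"jaw":150},
  ],
)

```text
clock: 16.07
position: [0.5507, -0.278, 0.011]
ee_rot: [-3.122, 0.286, 0.002]
force: [-0.7, 0.3, 0.9]
width: 0.564
```

Call:
arm_command(
  deltas=[
    {"xyz":[0,0,0.1],"turn":0,"jaw":150},
    {"xyz":[0,0,0.2],"turn":0,"jaw":150},
  ],
)

```text
clock: 16.23
position: [0.5507, -0.278, 0.0108]
ee_rot: [-3.122, 0.286, 0.002]
force: [-10.3, 4.3, 33.0]
width: 0.563
```

Run:
```python
from tray import *
g=get_image('scene');crop(g,'d6',110,270,200,320,5)
plan(550.9,-278.4,11,79.5)
```

```text
t 16.28 pos [ 550.7 -278.    10.9] jaw -100.5 tilt 0.39 w 51.9 | xyz [ 0.03  0.04 -0.01] turn 0.0 j7 -1.31 F [-6.6  2.9 18. ]
```

View pics/d6.png

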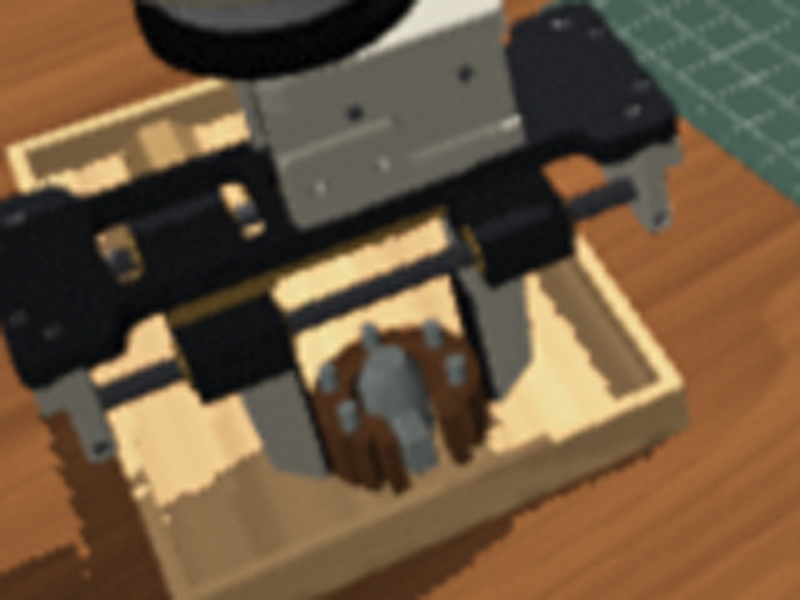

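The collar bottomed at TCP z = 10.8 mm, which is the 5 mm grip height plus the 6 mm floor, so it is home. I'll release and lift.

Call:
arm_command(
  deltas=[
    {"xyz":[0,0,-0.02],"turn":0,"jaw":110},
    {"xyz":[0,0,-0.02],"turn":0,"jaw":85},
    {"xyz":[0,0,-0.02],"turn":0,"jaw":80},
    {"xyz":[0,0,-0.02],"turn":0,"jaw":80},
    {"xyz":[0,0,-1],"turn":0,"jaw":80},
  ],
)

```text
clock: 16.7
position: [0.5494, -0.2774, 0.0193]
ee_rot: [-3.121, 0.286, 0.006]
force: [0.2, -0.2, -0.0]
width: 0.684
```

Call:
arm_command(
  deltas=[
    {"xyz":[0,0,-3],"turn":0,"jaw":80},
    {"xyz":[0,0,-6],"turn":0,"jaw":60},
    {"xyz":[0,0,-9],"turn":0,"jaw":40},
    {"xyz":[0,0,-10],"turn":0,"jaw":20},
    {"xyz":[0,0,-10],"turn":0,"jaw":20},
  ],
)

```text
clock: 17.12
position: [0.5518, -0.2792, 0.1231]
ee_rot: [-3.123, 0.286, -0.003]
force: [-0.3, -0.3, -1.0]
width: 0.902
```

Run:
```python
from tray import *
g=get_image('scene');crop(g,'d7',110,270,200,320,5)
S=cloud(g);m=(np.hypot(S[...,0]-.5505,S[...,1]+.278)<.027)&(np.hypot(S[...,0]-.5505,S[...,1]+.278)>.014);print(np.percentile(S[m][:,2],[10,50,75,90]))
plan(582,-63.8,120,112.5)
```

```text
[0.01484379 0.2154329  0.25608665 0.26549475]
 t 17.17 pos [ 550.6 -278.6  121. ] jaw -100.5 tilt 0.39 w 84.1 | xyz [ -0.82 -21.69   0.24] turn -33.0 j7 -1.32 F [-0.1 -0.4 -1.6]
```

View pics/d7.png

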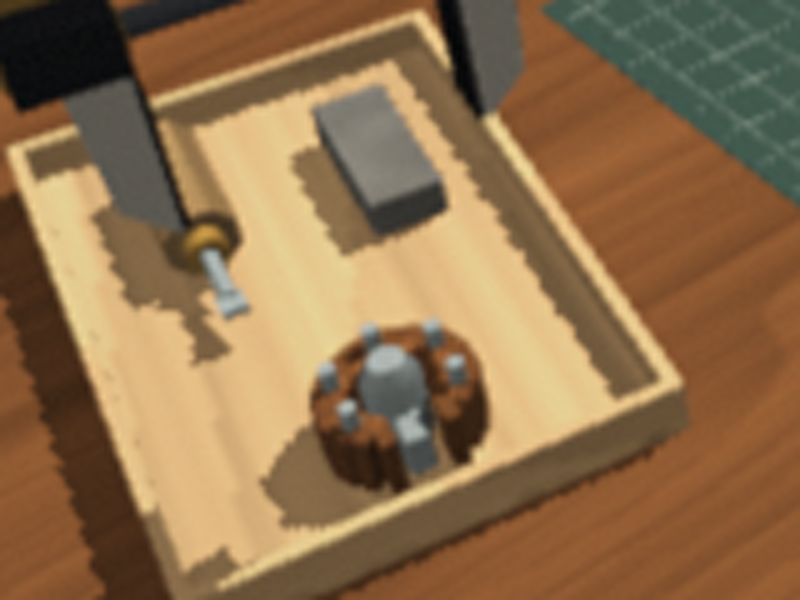

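The carving kit is done: the collar is seated with the post and fin in its gap at (400,400). Next is the baren.

Call:
arm_command(
  deltas=[
    {"xyz":[-0.2,-4,0],"turn":-7,"jaw":110},
    {"xyz":[-0.4,-8,0],"turn":-14,"jaw":110},
    {"xyz":[-0.6,-12,0],"turn":-21,"jaw":110},
    {"xyz":[-0.7,-16,0],"turn":-28,"jaw":110},
    {"xyz":[-0.8,-20,0],"turn":-33,"jaw":110},
  ],
)

```text
clock: 17.58
position: [0.578, -0.0786, 0.1209]
ee_rot: [-3.072, -0.622, 0.002]
force: [1.3, -0.4, -0.5]
width: 0.612
```

Run:
```python
from tray import *
plan(582,-63.8,70,112.5)
```

```text
t 17.58 pos [578.  -78.6 120.9] jaw -67.1 tilt 0.44 w 56.3 | xyz [ 0.94 -1.17  5.1 ] turn 0.4 j7 -1.17 F [ 1.3 -0.4 -0.5]
```

Call:
arm_command(
  deltas=[
    {"xyz":[0.7,-1.2,1],"turn":0.4,"jaw":110},
    {"xyz":[0.9,-1.2,3],"turn":0.4,"jaw":110},
    {"xyz":[0.9,-1.2,4.5],"turn":0.4,"jaw":110},
    {"xyz":[0.9,-1.2,5],"turn":0.4,"jaw":110},
    {"xyz":[0.9,-1.2,5],"turn":0.4,"jaw":110},
  ],
)

```text
clock: 18.0
position: [0.5795, -0.0637, 0.0686]
ee_rot: [-3.073, -0.611, 0.01]
force: [-0.9, -0.6, 0.2]
width: 0.567
```

Run:
```python
from tray import *
g=get_image('scene');crop(g,'e1',220,420,150,300,4)
plan(582,-63.8,17,112.5)
```

```text
t 18.05 pos [580.5 -63.9  69.9] jaw -67.5 tilt 0.53 w 52.3 | xyz [0.16 0.1  5.29] turn -0.0 j7 -1.21 F [-0.5 -0.5  0.1]
```

View pics/e1.png

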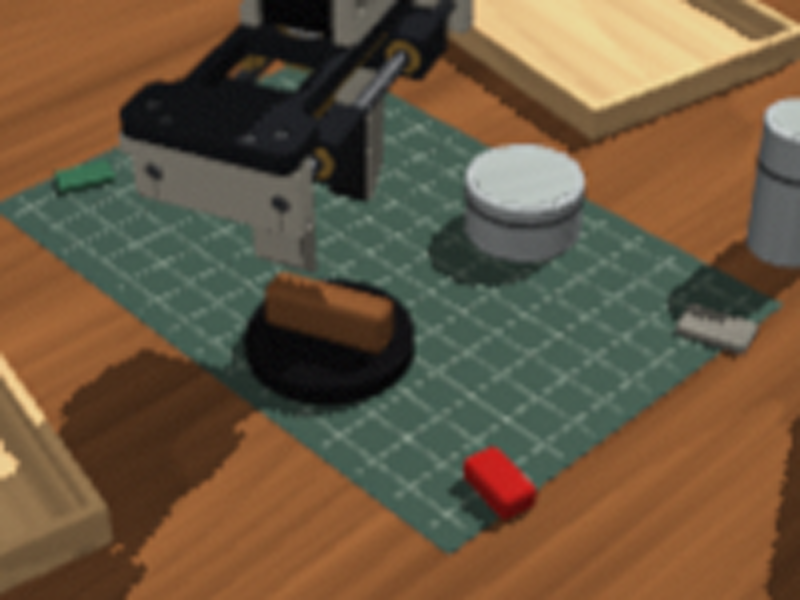

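The fingers are above the bar at (330,310) and lined up across it. I'll go down to just above the disc.

Call:
arm_command(
  deltas=[
    {"xyz":[0.15,0.1,1.7],"turn":0,"jaw":115},
    {"xyz":[0.15,0.1,3],"turn":0,"jaw":115},
    {"xyz":[0.15,0.1,4.2],"turn":0,"jaw":115},
    {"xyz":[0.15,0.1,4.8],"turn":0,"jaw":115},
    {"xyz":[0.15,0.1,5.1],"turn":0,"jaw":115},
  ],
)

```text
clock: 18.47
position: [0.5816, -0.0641, 0.0183]
ee_rot: [-3.073, -0.61, 0.008]
force: [-0.6, 0.6, 0.1]
width: 0.548
```

Run:
```python
from tray import *
g=get_image('scene');crop(g,'e2',220,420,150,300,4)
plan(582,-63.8,17,112.5)
```

```text
t 18.52 pos [581.6 -64.   18.3] jaw -67.5 tilt 0.56 w 50.5 | xyz [ 0.05 -0.01  0.13] turn -0.0 j7 -1.22 F [-0.2  0.3  0.9]
```

View pics/e2.png

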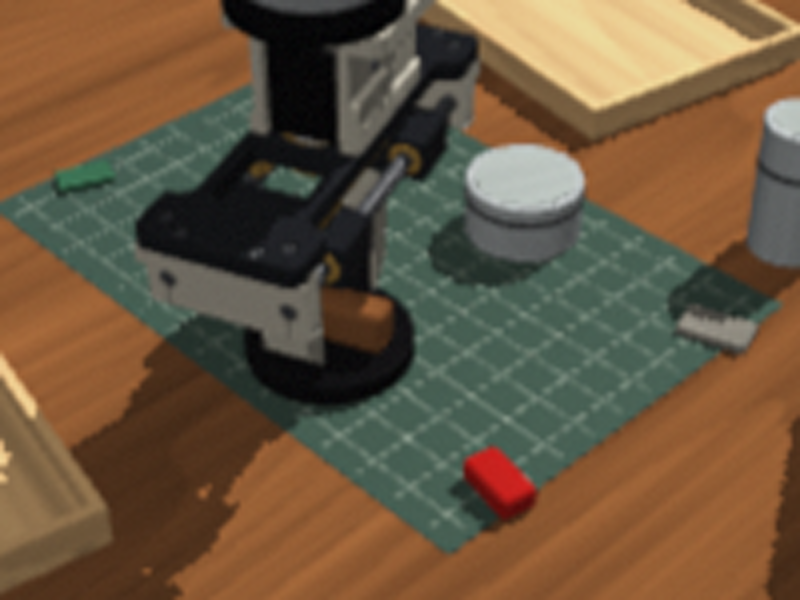

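The jaws straddle the bar above the disc. I'll close with 30 N and lift.

Call:
arm_command(
  deltas=[
    {"xyz":[0,0,0.1],"turn":0,"jaw":220},
    {"xyz":[0,0,0.1],"turn":0,"jaw":245},
    {"xyz":[0,0,0.1],"turn":0,"jaw":245},
    {"xyz":[0,0,0.1],"turn":0,"jaw":245},
    {"xyz":[0,0,0.1],"turn":0,"jaw":245},
  ],
  force=30,
)

```text
clock: 18.93
position: [0.5819, -0.0641, 0.0177]
ee_rot: [-3.073, -0.61, 0.007]
force: [0.1, 0.6, 0.6]
width: 0.236
```

Call:
arm_command(
  deltas=[
    {"xyz":[0,0,0],"turn":0,"jaw":245},
    {"xyz":[0,0,0],"turn":0,"jaw":245},
    {"xyz":[0,0,-1],"turn":0,"jaw":245},
    {"xyz":[0,0,-3],"turn":0,"jaw":245},
    {"xyz":[0,0,-6],"turn":0,"jaw":245},
  ],
)

```text
clock: 19.35
position: [0.5803, -0.0644, 0.0767]
ee_rot: [-3.072, -0.61, 0.014]
force: [0.8, -0.8, -1.4]
width: 0.191
```

Run:
```python
from tray import *
g=get_image('scene');crop(g,'e3',220,420,130,280,4)
print(pt(-55,0),pt(60,0))
plan(*pt(-55,0),110,79.3+90)
plan(*pt(-55,0),110,79.3)
```

```text
[389.45629619 272.71166385] [502.45676779 251.36000308]
 t 19.4 pos [584.4 -64.6  83.9] jaw -67.6 tilt 0.41 w 17.7 | xyz [ -5.13 -38.64  -2.36] turn -56.9 j7 -1.21 F [1.5 0.4 3.3]
 t 19.4 pos [584.4 -64.6  83.9] jaw -67.6 tilt 0.41 w 17.7 | xyz [ -5.13 -38.64  -2.36] turn 33.1 j7 -1.21 F [1.5 0.4 3.3]
```

View pics/e3.png

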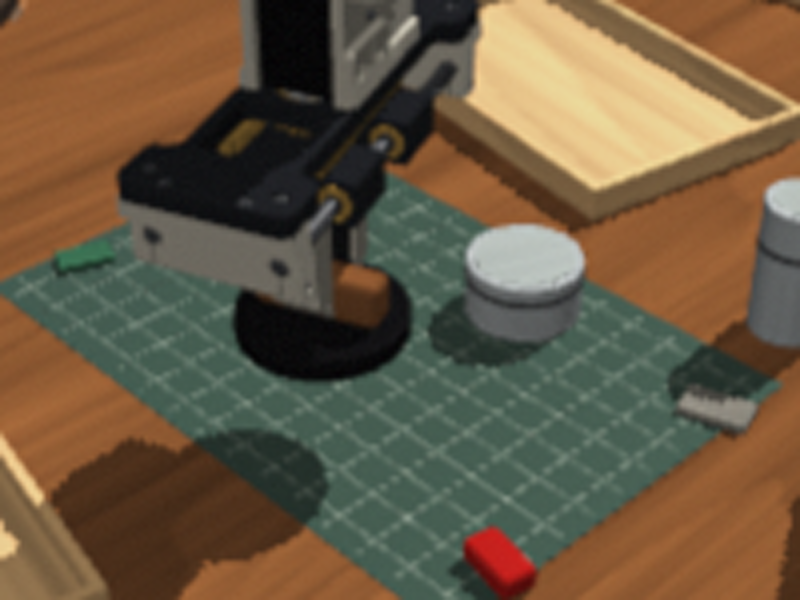

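The baren is lifted level, held at 17.7 mm. I'll carry it to the near half of the plain tray.

Call:
arm_command(
  deltas=[
    {"xyz":[-0.4,-3,-2.4],"turn":-5,"jaw":245},
    {"xyz":[-1,-7,-2.4],"turn":-10,"jaw":245},
    {"xyz":[-1.5,-11,-2.4],"turn":-15,"jaw":245},
    {"xyz":[-2,-15,-2.4],"turn":-20,"jaw":245},
    {"xyz":[-2.5,-19,-2.4],"turn":-20,"jaw":245},
  ],
)

```text
clock: 19.82
position: [0.4879, 0.1025, 0.11]
ee_rot: [-2.919, -1.142, -0.005]
force: [-0.7, 1.2, -0.9]
width: 0.193
```

Run:
```python
from tray import *
plan(*pt(-55,0),100,-47)
```

```text
t 19.82 pos [487.9 102.5 110. ] jaw -47.3 tilt 0.41 w 17.7 | xyz [  4.32 -19.18   1.12] turn -0.3 j7 -1.25 F [-0.7  1.2 -0.9]
```

Call:
arm_command(
  deltas=[
    {"xyz":[0.9,-4,0.5],"turn":0,"jaw":245},
    {"xyz":[1.8,-8,0.5],"turn":0,"jaw":245},
    {"xyz":[2.7,-12,0.5],"turn":0,"jaw":245},
    {"xyz":[3.6,-16,1],"turn":0,"jaw":245},
    {"xyz":[4.3,-19,1],"turn":0,"jaw":245},
  ],
)

```text
clock: 20.23
position: [0.3883, 0.2741, 0.1017]
ee_rot: [-2.917, -1.145, -0.006]
force: [0.7, 0.6, -0.8]
width: 0.19
```

Call:
arm_command(
  deltas=[
    {"xyz":[0,-0.4,0],"turn":0,"jaw":245},
    {"xyz":[0,-0.4,0],"turn":0,"jaw":245},
  ],
)

```text
clock: 20.4
position: [0.384, 0.2797, 0.1024]
ee_rot: [-2.913, -1.153, -0.007]
force: [0.0, -0.2, -1.5]
width: 0.194
```

Run:
```python
from tray import *
g=get_image('scene');crop(g,'e4',280,440,70,190,5)
plan(*pt(-55,0),50,-47)
```

```text
t 20.45 pos [385.3 277.6 102.2] jaw -47.0 tilt 0.49 w 17.7 | xyz [-0.07  0.67  5.22] turn 0.0 j7 -1.7 F [ 0.6 -1.  -1.6]
```

View pics/e4.png

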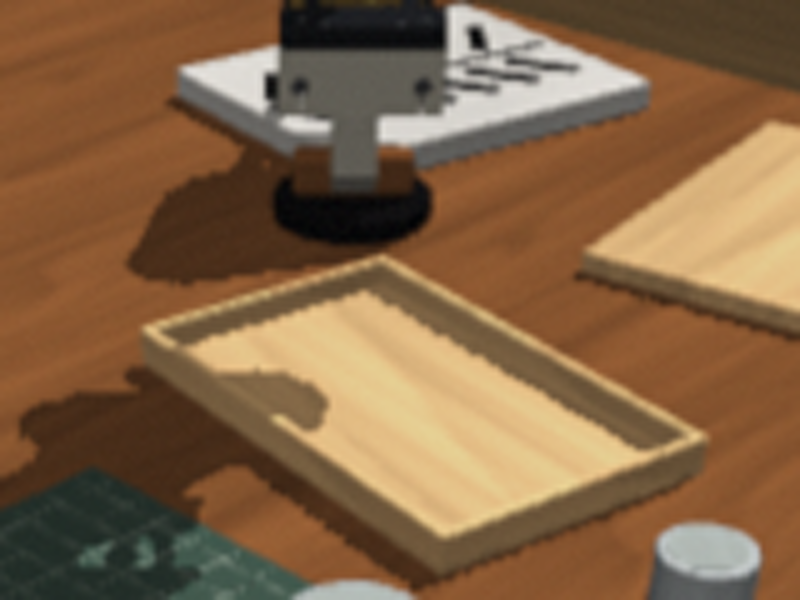

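The baren is level, above the near-left part of the plain tray. I'll go down in stages.

Call:
arm_command(
  deltas=[
    {"xyz":[-0.1,0.7,1.5],"turn":0,"jaw":245},
    {"xyz":[-0.1,0.7,3],"turn":0,"jaw":245},
    {"xyz":[-0.1,0.7,4.3],"turn":0,"jaw":245},
    {"xyz":[-0.1,0.7,5.2],"turn":0,"jaw":245},
    {"xyz":[-0.1,0.7,5.2],"turn":0,"jaw":245},
  ],
)

```text
clock: 20.87
position: [0.3897, 0.27, 0.0488]
ee_rot: [-2.919, -1.146, -0.003]
force: [-0.5, -0.6, -1.7]
width: 0.194
```

Run:
```python
from tray import *
g=get_image('scene');crop(g,'e5',280,440,70,190,5)
plan(*pt(-55,0),23,-47)
```

```text
t 20.92 pos [389.8 270.7  49.7] jaw -47.1 tilt 0.4 w 17.8 | xyz [ 0.1  -0.16  2.67] turn -0.1 j7 -1.72 F [ 0.7  0.1 -1.2]
```

View pics/e5.png

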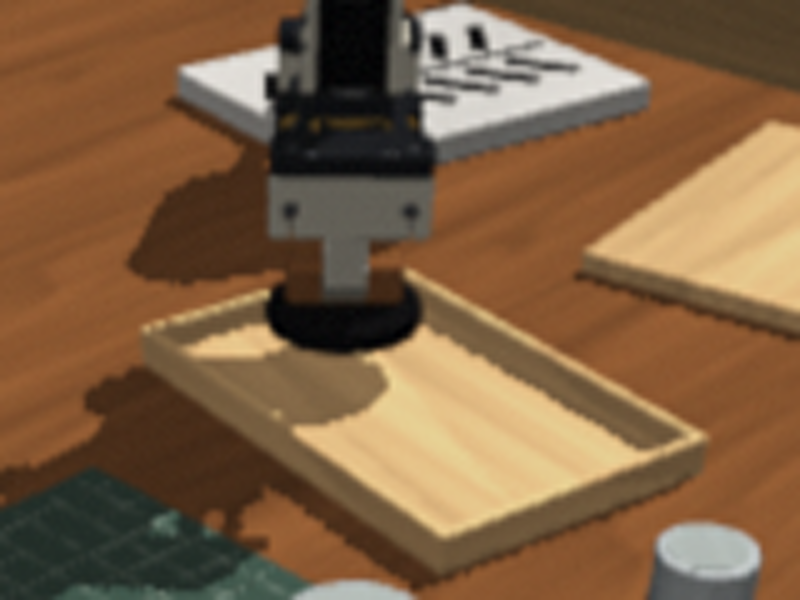

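Call:
arm_command(
  deltas=[
    {"xyz":[0.1,-0.15,1],"turn":0,"jaw":245},
    {"xyz":[0.1,-0.15,1.8],"turn":0,"jaw":245},
    {"xyz":[0.1,-0.15,2.3],"turn":0,"jaw":245},
    {"xyz":[0.1,-0.15,2.5],"turn":0,"jaw":245},
  ],
)

```text
clock: 21.25
position: [0.3892, 0.2723, 0.0238]
ee_rot: [-2.918, -1.147, -0.002]
force: [0.2, 0.4, -0.2]
width: 0.192
```

Call:
arm_command(
  deltas=[
    {"xyz":[0,0,0.1],"turn":0,"jaw":245},
    {"xyz":[0,0,0.2],"turn":0,"jaw":245},
    {"xyz":[0,0,0.2],"turn":0,"jaw":245},
  ],
)

```text
clock: 21.5
position: [0.3894, 0.2725, 0.0233]
ee_rot: [-2.919, -1.147, -0.004]
force: [-4.8, -5.0, 24.7]
width: 0.191
```

Contact. I'll open to about 40 mm and rise.

Call:
arm_command(
  deltas=[
    {"xyz":[0,0,-0.03],"turn":0,"jaw":200},
    {"xyz":[0,0,-0.03],"turn":0,"jaw":160},
    {"xyz":[0,0,-0.03],"turn":0,"jaw":140},
    {"xyz":[0,0,-0.03],"turn":0,"jaw":140},
    {"xyz":[0,0,-1],"turn":0,"jaw":140},
  ],
)

```text
clock: 21.92
position: [0.3885, 0.2717, 0.0323]
ee_rot: [-2.919, -1.148, -0.0]
force: [0.1, 0.2, 0.0]
width: 0.429
```

Call:
arm_command(
  deltas=[
    {"xyz":[0,0,-3],"turn":0,"jaw":120},
    {"xyz":[0,0,-6],"turn":0,"jaw":80},
    {"xyz":[0,0,-8],"turn":0,"jaw":20},
    {"xyz":[0,0,-8],"turn":0,"jaw":10},
    {"xyz":[0,0,-8],"turn":0,"jaw":10},
  ],
)

```text
clock: 22.33
position: [0.3893, 0.2718, 0.1136]
ee_rot: [-2.919, -1.147, -0.004]
force: [-0.2, 0.6, 0.1]
width: 0.762
```

Run:
```python
from tray import *
g=get_image('scene');crop(g,'e6',280,440,70,190,5)
plan(579,72.3,115,-51)
```

```text
t 22.38 pos [388.7 271.3 112.6] jaw -47.1 tilt 0.28 w 74.0 | xyz [ 0.38 27.53 -0.36] turn 3.9 j7 -1.68 F [-0.2  0.2 -0.4]
```

View pics/e6.png

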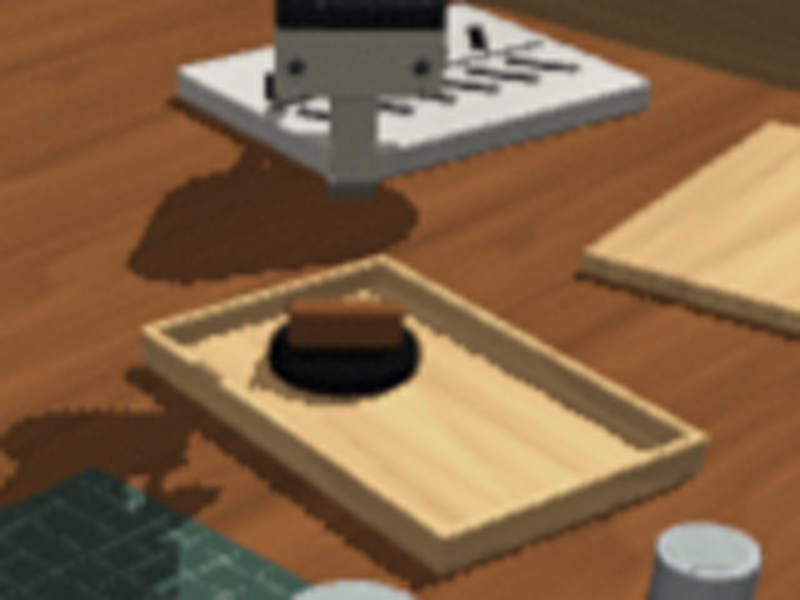

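The baren is flat on the tray floor at (345,350). The low tin is last.

Call:
arm_command(
  deltas=[
    {"xyz":[0.1,4,0],"turn":3.9,"jaw":5},
    {"xyz":[0.2,8,0],"turn":3.9,"jaw":5},
    {"xyz":[0.3,12,0],"turn":3.9,"jaw":5},
    {"xyz":[0.3,16,0],"turn":3.9,"jaw":5},
    {"xyz":[0.4,20,0],"turn":3.9,"jaw":5},
  ],
)

```text
clock: 22.8
position: [0.5279, 0.1256, 0.1103]
ee_rot: [-2.956, -1.048, 0.003]
force: [-0.4, 0.5, -0.3]
width: 0.978
```

Run:
```python
from tray import *
plan(579,72.3,90,-51)
```

```text
t 22.8 pos [527.9 125.6 110.3] jaw -51.0 tilt 0.31 w 90.0 | xyz [0.62 7.37 1.99] turn 0.0 j7 -1.33 F [-0.4  0.5 -0.3]
```

Call:
arm_command(
  deltas=[
    {"xyz":[0.4,4,0],"turn":0,"jaw":5},
    {"xyz":[0.6,6.5,0.5],"turn":0,"jaw":5},
    {"xyz":[0.6,7.4,2],"turn":0,"jaw":5},
    {"xyz":[0.6,7.4,3],"turn":0,"jaw":5},
    {"xyz":[0.6,7.4,4],"turn":0,"jaw":5},
  ],
)

```text
clock: 23.22
position: [0.5776, 0.0718, 0.0678]
ee_rot: [-2.956, -1.047, 0.008]
force: [-1.0, -0.1, 0.2]
width: 0.981
```

Run:
```python
from tray import *
g=get_image('scene');crop(g,'f1',280,440,130,250,5)
plan(579,72.3,11,-51)
```

```text
t 23.27 pos [576.2  72.7  66.2] jaw -50.9 tilt 0.57 w 90.3 | xyz [0.22 0.26 5.52] turn 0.1 j7 -1.22 F [-0.6  0.2 -2.5]
```

View pics/f1.png

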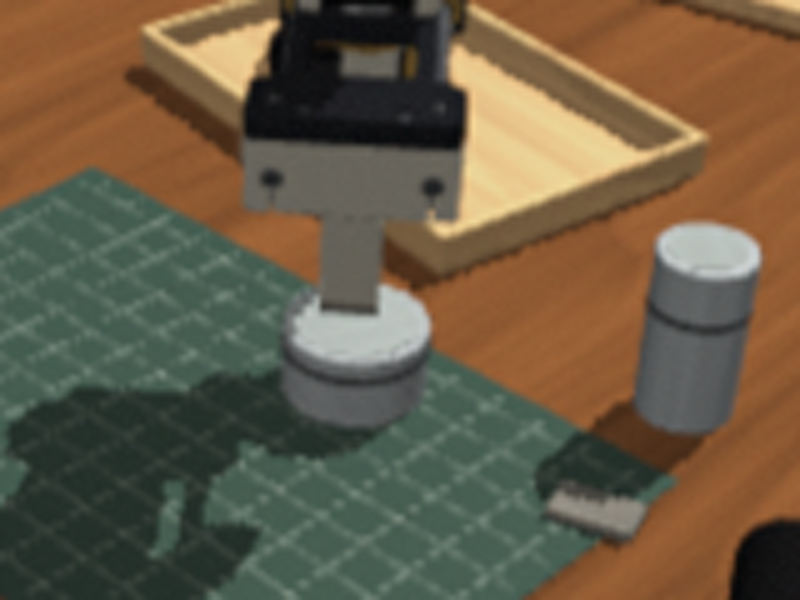

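The finger is centred across the low tin (355,350) and the tall tin is clear at (700,330). I'll go down.

Call:
arm_command(
  deltas=[
    {"xyz":[0.2,0.26,0.8],"turn":0,"jaw":5},
    {"xyz":[0.2,0.26,2.2],"turn":0,"jaw":5},
    {"xyz":[0.2,0.26,3.8],"turn":0,"jaw":5},
    {"xyz":[0.2,0.26,4.9],"turn":0,"jaw":5},
    {"xyz":[0.2,0.26,5.3],"turn":0,"jaw":5},
  ],
)

```text
clock: 23.68
position: [0.5772, 0.0732, 0.0114]
ee_rot: [-2.952, -1.052, 0.016]
force: [0.0, 0.1, 0.7]
width: 0.982
```

Run:
```python
from tray import *
g=get_image('scene');crop(g,'f2',280,440,130,250,5)
plan(579,72.3,11,-51)
```

```text
t 23.73 pos [577.4  72.9  11.5] jaw -50.8 tilt 0.71 w 90.2 | xyz [0.08 0.15 0.05] turn 0.2 j7 -1.24 F [-0.1 -0.3 -0.5]
```

View pics/f2.png

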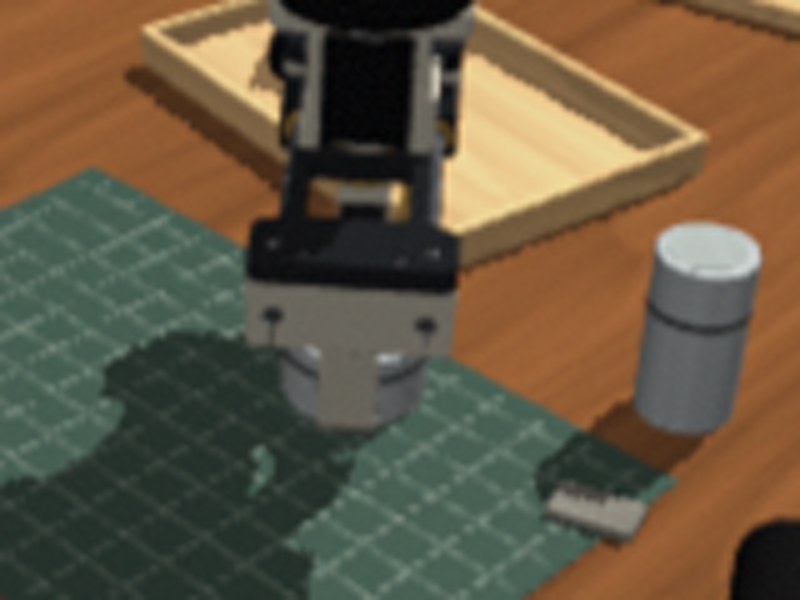

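Call:
arm_command(
  deltas=[
    {"xyz":[0.05,0.1,0.05],"turn":0,"jaw":60},
    {"xyz":[0.05,0.1,0.05],"turn":0,"jaw":100},
    {"xyz":[0.05,0.1,0.05],"turn":0,"jaw":130},
    {"xyz":[0.05,0.1,0.05],"turn":0,"jaw":130},
    {"xyz":[0.05,0.1,0.05],"turn":0,"jaw":130},
  ],
  force=40,
)

```text
clock: 24.15
position: [0.5788, 0.0725, 0.0115]
ee_rot: [-2.953, -1.051, 0.014]
force: [0.1, 0.2, -1.4]
width: 0.669
```

Call:
arm_command(
  deltas=[
    {"xyz":[0,0,0],"turn":0,"jaw":130},
    {"xyz":[0,0,0],"turn":0,"jaw":130},
    {"xyz":[0,0,-1],"turn":0,"jaw":130},
    {"xyz":[0,0,-3],"turn":0,"jaw":130},
    {"xyz":[0,0,-5],"turn":0,"jaw":130},
  ],
)

```text
clock: 24.57
position: [0.5786, 0.0722, 0.062]
ee_rot: [-2.952, -1.051, 0.017]
force: [-0.7, -0.1, -0.6]
width: 0.648
```

Run:
```python
from tray import *
g=get_image('scene');crop(g,'f3',280,440,130,250,5)
plan(*pt(60,0),80,-51)
```

```text
t 24.62 pos [581.3  72.8  66.4] jaw -50.8 tilt 0.46 w 59.2 | xyz [  5.17 -18.84  -1.22] turn 0.2 j7 -1.22 F [1.3 0.3 1.9]
```

View pics/f3.png

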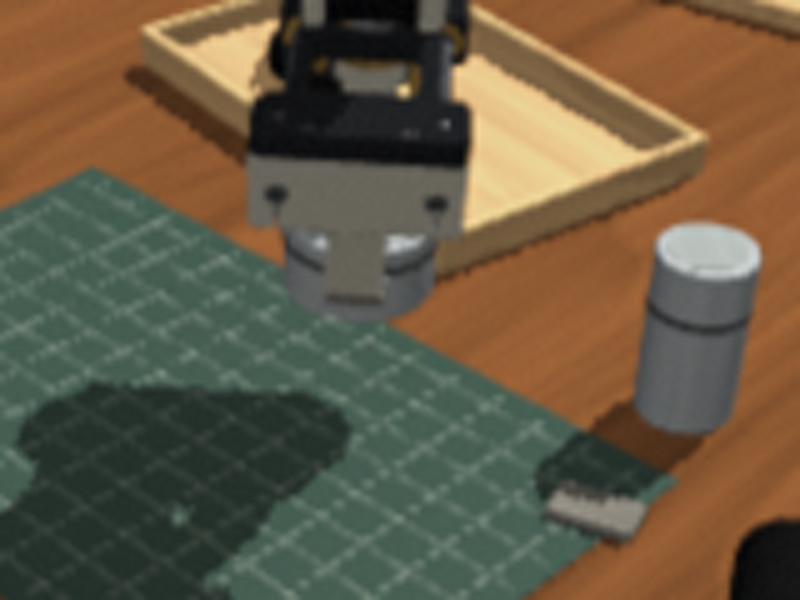

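The low tin is held at 59 mm and upright. I'll carry it to the far half of the plain tray.

Call:
arm_command(
  deltas=[
    {"xyz":[0.8,-3,-1.5],"turn":0,"jaw":130},
    {"xyz":[1.9,-7,-1.5],"turn":0,"jaw":130},
    {"xyz":[3,-11,-1.5],"turn":0,"jaw":130},
    {"xyz":[4.1,-15,-1.5],"turn":0,"jaw":130},
    {"xyz":[5,-18.5,-1.5],"turn":0,"jaw":130},
  ],
)

```text
clock: 25.03
position: [0.502, 0.2504, 0.0837]
ee_rot: [-2.952, -1.052, 0.006]
force: [0.3, -0.3, -1.2]
width: 0.645
```

Call:
arm_command(
  deltas=[
    {"xyz":[0,-0.4,0],"turn":0,"jaw":130},
    {"xyz":[0,-0.4,0],"turn":0,"jaw":130},
  ],
)

```text
clock: 25.2
position: [0.4974, 0.2576, 0.0847]
ee_rot: [-2.947, -1.061, 0.005]
force: [0.4, -0.0, -0.9]
width: 0.647
```

Run:
```python
from tray import *
g=get_image('scene');crop(g,'f4',280,440,70,190,5)
plan(*pt(57,0),45,-51)
```

```text
t 25.25 pos [498.9 254.9  84.4] jaw -50.6 tilt 0.48 w 59.2 | xyz [-0.14  0.31  3.94] turn 0.4 j7 -1.57 F [ 0.4 -0.4 -1.4]
```

View pics/f4.png

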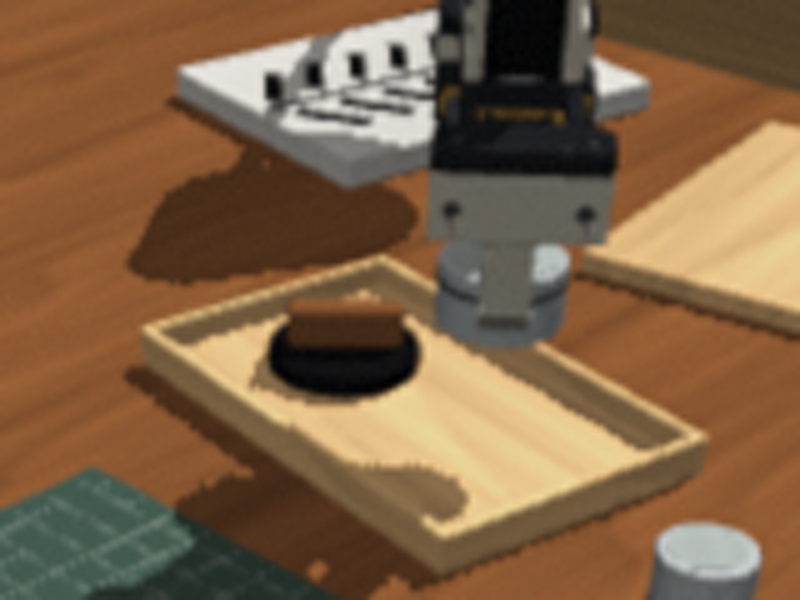

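Call:
arm_command(
  deltas=[
    {"xyz":[-0.14,0.2,1.2],"turn":0,"jaw":130},
    {"xyz":[-0.14,0.3,2.5],"turn":0,"jaw":130},
    {"xyz":[-0.14,0.3,3.8],"turn":0,"jaw":130},
    {"xyz":[-0.14,0.3,5],"turn":0,"jaw":130},
    {"xyz":[-0.14,0.3,5.5],"turn":0,"jaw":130},
  ],
)

```text
clock: 25.67
position: [0.4997, 0.2494, 0.0281]
ee_rot: [-2.953, -1.053, 0.008]
force: [-0.0, -1.1, -1.3]
width: 0.642
```

Run:
```python
from tray import *
g=get_image('scene');crop(g,'f5',280,440,70,190,5)
plan(*pt(57,0),17.5,-51)
```

```text
t 25.72 pos [499.4 249.6  27.8] jaw -50.7 tilt 0.49 w 59.7 | xyz [ 0.16 -0.16  1.03] turn 0.3 j7 -1.59 F [-0.4 -0.9 -2.4]
```

View pics/f5.png

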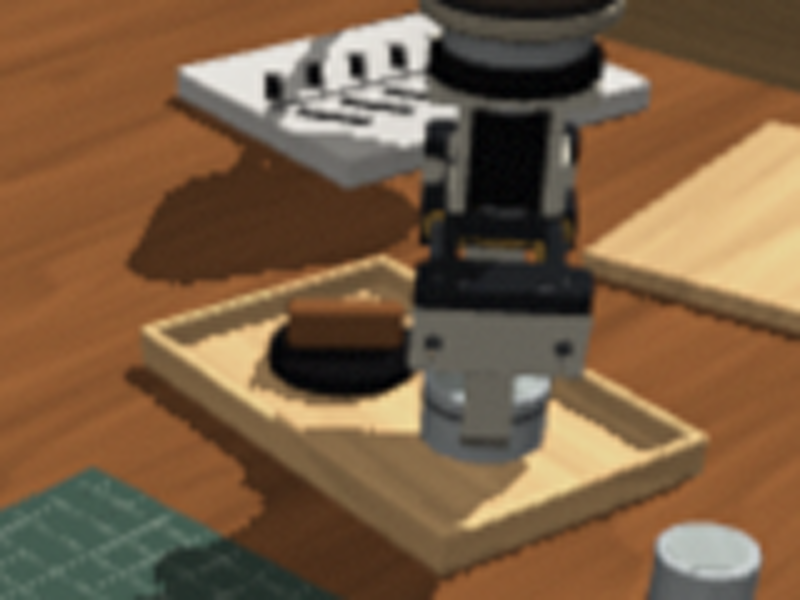

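The tin is upright over the far half of the tray, clear of the baren. I'll lower it to contact.

Call:
arm_command(
  deltas=[
    {"xyz":[0.1,-0.1,0.5],"turn":0,"jaw":130},
    {"xyz":[0.1,-0.1,0.8],"turn":0,"jaw":130},
    {"xyz":[0.1,-0.1,1.0],"turn":0,"jaw":130},
    {"xyz":[0.1,-0.1,1.0],"turn":0,"jaw":130},
  ],
)

```text
clock: 26.05
position: [0.4996, 0.2509, 0.0178]
ee_rot: [-2.953, -1.053, 0.009]
force: [0.2, -0.0, -0.8]
width: 0.643
```

Call:
arm_command(
  deltas=[
    {"xyz":[0,0,0.1],"turn":0,"jaw":130},
    {"xyz":[0,0,0.2],"turn":0,"jaw":130},
  ],
)

```text
clock: 26.22
position: [0.4998, 0.2511, 0.0174]
ee_rot: [-2.953, -1.053, 0.007]
force: [-7.2, -5.6, 30.6]
width: 0.645
```

Contact. I'll release gently.

Call:
arm_command(
  deltas=[
    {"xyz":[0,0,-0.03],"turn":0,"jaw":80},
    {"xyz":[0,0,-0.03],"turn":0,"jaw":50},
    {"xyz":[0,0,-0.03],"turn":0,"jaw":45},
    {"xyz":[0,0,-0.03],"turn":0,"jaw":45},
    {"xyz":[0,0,-1],"turn":0,"jaw":45},
  ],
)

```text
clock: 26.63
position: [0.4988, 0.2505, 0.0262]
ee_rot: [-2.953, -1.054, 0.012]
force: [-0.1, 0.4, -0.4]
width: 0.821
```

Call:
arm_command(
  deltas=[
    {"xyz":[0,0,-3],"turn":0,"jaw":45},
    {"xyz":[0,0,-7],"turn":0,"jaw":45},
    {"xyz":[0,0,-11],"turn":0,"jaw":45},
    {"xyz":[0,0,-15],"turn":0,"jaw":45},
    {"xyz":[0,0,-17],"turn":0,"jaw":45},
  ],
)

```text
clock: 27.05
position: [0.5018, 0.251, 0.2019]
ee_rot: [-2.952, -1.054, 0.002]
force: [0.9, 1.2, -1.1]
width: 0.822
```

Run:
```python
from tray import *
g=get_image('scene');cv2.imwrite("pics/z1.png",g["frame"][:,:,::-1]);t=get_image('top');cv2.imwrite("pics/z2.png",t["frame"][:,:,::-1])
plan(400,0,220,-51)
```

```text
t 27.15 pos [502.4 251.4 201.3] jaw -50.7 tilt 0.42 w 75.4 | xyz [-23.84  12.96  -2.03] turn 0.3 j7 -1.53 F [0.  0.5 0.1]
```

View pics/z1.png

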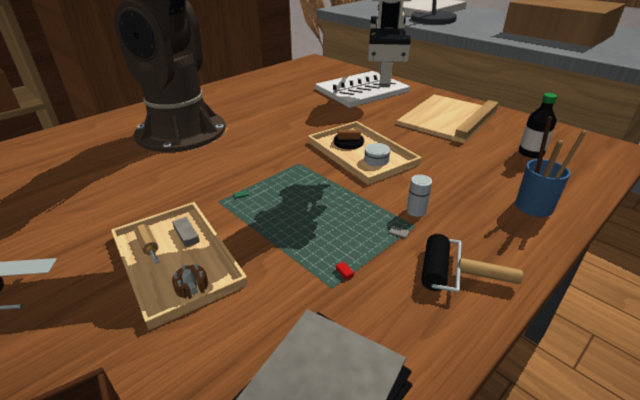

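View pics/z2.png

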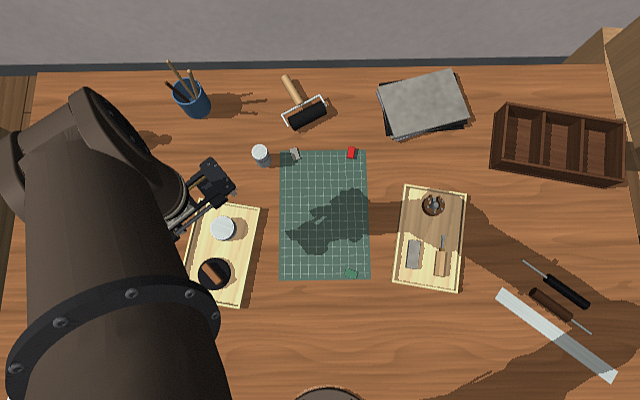

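All five things are in their trays in both views, and the tall tin at (260,153) has not moved. I'll check heights, tilts and tray positions before handing in.

Run:
```python
from tray import *
S=cloud(get_image('scene'));T=cloud(get_image('top'))
def loc(C,o,y): 
    d=C[...,:2]*1000-o;c,s=np.cos(y),np.sin(y);return d[...,0]*c+d[...,1]*s,-d[...,0]*s+d[...,1]*c,C[...,2]*1000
for n,f,x,y,r,zl,zh in[("collar",(C,Y),80,0,29,24,33),("stone",(C,Y),-50,35,38,17,29),("gouge",(C,Y),-40,-33,56,12,40),("low",(Q,YQ),57,0,36,33,45),("barenbar",(Q,YQ),-55,0,36,34,46),("barendisc",(Q,YQ),-55,0,42,12,24)]:
  for k,W in(("scene",S),("top",T)):
    u,v,z=loc(W,*f);m=(np.hypot(u-x,v-y)<r)&(z>zl)&(z<zh)
    if m.sum()<15: print(n,k,"few",m.sum());continue
    a=np.c_[u[m]-x,v[m]-y,np.ones(m.sum())];zz=z[m]
    keep=abs(zz-np.median(zz))<2.5;co=np.linalg.lstsq(a[keep],zz[keep],rcond=None)[0]
    rr=cv2.minAreaRect(np.c_[u[m],v[m]].astype(np.float32))
    print(n,k,m.sum(),"zmed",np.median(zz).round(1),"tilt",np.hypot(*co[:2]).round(3),"rect",np.round(rr[0],1),np.round(rr[1],1),round(rr[2],1))
m=(np.hypot(S[...,0]-.682,S[...,1]-.156)<.04)&(S[...,2]>.065)&(S[...,2]<.09);print("tall",cv2.minEnclosingCircle(S[m][:,:2].astype(np.float32)*1000))
```

```text
collar scene 453 zmed 28.0 tilt 0.007 rect [81.4  0.4] [51.5 51.8] 2.6
collar top 223 zmed 28.5 tilt 0.009 rect [80.6  1.8] [51.7 51.1] 72.4
stone scene 383 zmed 21.9 tilt 0.006 rect [-48.4  35.7] [28.  71.5] 89.8
stone top 336 zmed 22.6 tilt 0.009 rect [-49.5  36.9] [70.2 28.7] 0.2
gouge scene 603 zmed 25.9 tilt 0.015 rect [-42.7 -40. ] [ 97.1 103.7] 40.7
gouge top 458 zmed 26.9 tilt 0.007 rect [-41.4 -48.9] [ 62.1 102.1] 87.5
low scene 277 zmed 38.4 tilt 0.013 rect [59.2 -1.8] [58.3 58.8] 52.1
low top 460 zmed 39.5 tilt 0.006 rect [55.9 -0.5] [57.1 58.4] 7.9
barenbar scene 104 zmed 38.9 tilt 0.146 rect [-52.6  -2.1] [56.7 18.7] 49.7
barenbar top 194 zmed 40.6 tilt 0.021 rect [-55.4   0. ] [58.6 18.3] 53.2
barendisc scene 262 zmed 18.1 tilt 0.005 rect [-46.2  -6.5] [78.  59.7] 51.5
barendisc top 602 zmed 19.2 tilt 0.003 rect [-52.6  -1.3] [79.2 72.8] 62.9
tall ((682.3385009765625, 155.20391845703125), 20.30092430114746)
```

```bash
python3 -c "
from h import *
s=observe();print(s['clock'],abs(s['dq']).max(),s['force']);print(sign_off())"
```

```text
27.25 0.030733866949446534 [-0.37263754  0.20628654 -1.09773185]
the job is handed in; nothing more can be done
None
```

Both trays are made up and the job was handed in at about 27 s of the 131 s allowed. No verdict is reported.

- **Carving tray:** the collar went over the post with its gap on the fin and bottomed on the floor. The stone and the gouge lie beside it.
- **Plain tray:** the low tin and the baren lie apart in its two halves.
- **Tall tin:** it was not touched and still measures within about 1 mm of where it stood.

**Last checks, from both cameras:**
- **Heights:** all of them fit lying on the 6 mm floor: collar top 28 mm, stone 22 mm, low tin 38–39.5 mm, baren disc 18–19 mm and bar 39–40.6 mm.
- **Tilts:** under 0.025 rad, with one exception below.
- **Collar:** at tray x about 81, y about 0–2 mm.

**What failed or disagreed:**
- **Bench contact:** on the first descent, at the stone, the fingertips pressed on the bench with an upward force of about 84 N (about 90 N in all). I had read the arm's pose before it settled. This is under the 120 N wrist limit, but I can't rule out the separate 40 N rule for the arm or gripper body. Every later set-down stayed below about 35 N.
- **Baren bar tilt:** the scene camera gave 0.146 rad, against 0.021 from the top camera and under 0.006 for the disc in both. I took it for edge points on a sparse patch.
- **Gouge outline:** the fit in both cameras also took in tray-wall points, so its placing rests on the pictures, its height and the touch-down reading.

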